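# Press a chamber plug home in a lock cylinder

## Robot

A 6-joint arm with a two-finger parallel gripper is mounted at the origin on a cart in front of the work surface, level with it; the furniture and walls round the work are solid. World frame = base frame: x ahead of the robot, y to its left, z up, the work surface at z = 0. Lengths are in mm, angles in rad, forces in N, time in s.
With the tool pointing down it reaches from about 275 to 1000 mm from the base axis. Payload 8.4 kg.
Tool frame: the origin (TCP) lies on the mounting face of the last link; the fingertips stand 173 mm ahead of it and the grasp point (between the pads) lies 155 mm ahead of it; z points along the fingers, y is the line along which they close (so a half turn about z gives the same grasp; the last joint's range is limited). The gripper opens to 85 mm and grips with 20 to 120 N. Pads are 22 mm wide; open, the fingers measure 114 mm over their backs; the gripper's body (76 mm by 85 mm) begins 54 mm behind the grasp point. The pads swing forward as they close: fully open they stand 13 mm farther back than shut.
Start: joints at [1.156, 0.353, 1.633, -0, 1.155, -0.002], TCP at [250.734, 572.505, 404.681] pointing down, gripper open.
Joint ranges: [-2.63, 2.63], [-0.92, 2.1], [0.06, 2.66], [-1.3, 4.44], [0, 2.69], [-3.02, 3.02]. Speed limits (rad/s): [2.22, 2.22, 2.79, 3.14, 3.14, 3.14].

## Interface

Orientations are given as [roll, pitch, yaw] about the fixed x, y, z axes, in that order (R = Rz(yaw) Ry(pitch) Rx(roll)).
In Python, from rig import r gives the robot as it stands.
- The arm moves only by the tool apply_moves, never from a script. Its argument "deltas" is a list of rows, each an object with "claw": the gripper command: -1 is fully open, 1 is shut, values between are in proportion; "delta_pos": the shift along the tool's x, y, z in cm, a list of three; "yaw": the turn about the tool's z in rad. In form: [{"claw": claw, "delta_pos": [tx, ty, tz], "yaw": yaw}, ...]. A call has 1 to 8 rows; each row shifts and turns the commanded pose from where the row before left it, along the tool's axes as they then stand; what a row does not reach is not made up. A row lasts 1/8 s, in which the tool goes at most 62.5 mm and 10.7 degrees, less where a joint would pass 70% of its speed; a pose out of reach is approached as far as the arm can. A call with a gripper value outside its range is refused whole. The fingers move at their own pace and stop on an object; "grip_force" is the grip in N (left out, the last holds). Time passes only in rows, so rows that do not move let the fingers close. It gives the time, the measured TCP pose, the force, the opening and the grip force at its end, in the units of the state.
- r.sense(): the state, without advancing time (a new reading comes with each control period).
- r.grab_frame(name): name is "scene" or "top" or "wrist"; returns a dict with "img" (420x560x3 uint8, blue, green, red), "z_map" (420x560 float32, mm along the optical axis (not along the pixel's ray), 0 where there is no reading), "fx", "fy", "cx", "cy" (pixels), "eye" and "rotation" of the camera in the world; the wrist camera has in their place "T_tool_cam" (4x4, takes a point from camera to tool coordinates, whose origin is the TCP and whose axes are the flange's). Camera axes: x right, y up, looking along -z (the intrinsics and any distortion apply to the point x, -y, -z); pixel columns grow to the right and rows downward; lengths in mm; the calibration is good to about 2 mm. A picture is of the moment at which its call begins: read the wrist's pose just before it.
- r.sign_off(): hands the job in; it is judged then, once.
The state is a dict: "clock": time; "qpos": joint angles; "qvel": joint speeds; "joint_efforts": joint torques, N m; "eef_pos": TCP position; "tcp_rot": TCP orientation; "contact_force": force on the tool from outside, world axes, zero at the start; "wrist_torque": the same for the moment, N m; "opening": opening from 0.0 (shut) to 1.0 (fully open); "grasp_force": force on a finger pad.
Only numpy, scipy, OpenCV 4.12 (cv2) and the standard library are available. Lean on these libraries where they do the work, as an engineer would, in place of code of your own. Each camera call takes 0.05 s, during which the arm holds its last target. There are 200 camera calls.

## Task

The nickel lock cylinder has been re-pinned and its brass chamber plug still stands out of one edge. Lay the cylinder flat in the brass-walled nest of the green two-handled press, with the plug facing the punch, then squeeze the two blue handles together until you feel the plug resist and then give and go in flush; stop there, because pressing on hard marks the cylinder. Let the handles spring open again, leave the cylinder in the nest, and leave the two tins and the amber screwdriver where they lie.

Things in the scene. Friction and masses are not known exactly. Their poses are not given: they have to be found in the camera images.
- press: Green hand press, fixed, lying flat; base plate 160 x 112 x 10 mm. Origin at bench height on the ram's axis. x = ram direction, from handles to nest; y = left looking along x; z up. Ram axis 30.5 mm above the bench. Ram guide: x -62 to -38 mm, 26 mm wide, 44 mm high; strap over the handle pivots: x -118 to -82 mm, 72 mm wide, 47 mm high. Under the blue grips the bench is clear
- punch_nominal (a point): Punch face with the handles open as designed: x = -27.4 mm on the ram's axis, fixed to the press. The punch is a 10 mm steel rod screwed into the ram's nose; it was left up to 3.2 mm farther in or out than this point, which nobody measured: where the plug starts to resist and where it is flush has to be felt
- nest: Steel nest block 54 x 88 mm on the press, same frame as the press. Floor 22 mm above the bench, brass walls 7 mm above the floor (the cylinder sticks 10 mm out) with bevelled tops, 1.5 mm clear all round the 33 x 68 mm cylinder body. The front wall is open for plug and punch, the back wall for the cam.
- nest_back: The two bevelled brass stops that form the nest's back wall, inner faces at x = 18 mm in the press's frame (same frame as the press). The punch squeezes the cylinder against them; squeezed there with more than 30 N, some one and a half times what the plug needs, the cylinder gets marked
- nest_seat (a point): Where the cylinder's origin must come, turned half round against the press (cylinder +x along press -x): on the nest floor, 22 mm above the bench, at x = 1.5, y = 17 mm in the press's frame. Site axes as the press's
- handle_left_grip (a point): Centre of the left blue grip (seen along the press's x), 130 mm from the handle's pivot, 30.5 mm above the bench. The grip is 10 mm thick, 18 mm high, reaches 45 mm from this point toward the pivot; toward its end it widens to a 15 mm knob that begins 21 mm from this point. Site axes as the handle's
- handle_right_grip (a point): The same point on the right grip. Open, the two points are about 59 mm apart (69 mm over the outsides); they close evenly toward each other, by 2.7 mm in all for each mm of ram
- handle_left (a joint): Angle of the left handle (rad): 0 open, 0.19 shut. The right handle is geared to it and mirrors it; the ram moves 95 mm per rad toward the nest. A light spring (1 to 2 N at each grip) opens the handles when let go. Squeezing with 1 N on each grip gives about 2.7 N at the punch; pushing one grip alone, half of that
- cylinder: Nickel euro-profile lock cylinder (about 0.2 kg) lying on its flank, 17 mm thick. Origin on its underside; solid body x -15 to 18, y -34 to 34, z 0 to 17 mm; 8 mm wide cam out to x = -26 at y = 0. The plug stands out of the edge x = 18, so cylinder +x goes along press -x. Grip the plug-free half across the 33 mm near y = -18 mm, fingertips at least 8 mm above the underside (nest walls)
- chamber_plug: Brass plug, a 6 mm thick pin, sliding along the cylinder's x in its edge at x = 18, y = 17, z = 8.5 mm (origin on that edge while the plug is fully out). Only the press may push it
- plug_depth (a joint): How far the plug has gone in (m): 0 = stands 6 mm out, 0.006 = flush. Chamber springs push back: resistance rises to about 19 N near 0.003, then falls away; beyond about 0.005 the plug stays in by itself, and then the punch meets the solid edge
- pin_tin: Open round tin of lock pins, 64 mm across, 22 mm high; origin under its centre; stays where it is
- spring_tin: Green rectangular tin, 61 x 84 x 25 mm; origin under its centre; stays where it is
- screwdriver: Amber-handled screwdriver, 186 mm long along its y, 25 mm thick; stays where it is
Mind the look-alikes: they are no part of the job. What is shaped like the cylinder but red is not meant.

How it is judged:
By the outcome, as a careful person would: the job done as asked, in the order asked, and still so for the second after the job is handed in, with the robot touching nothing.
It also fails if it takes over 61 s, if anything falls off the work surface, if the arm or the gripper's body presses on something with over 40 N, if the wrist force passes 120 N, or if a joint passes its speed limit or range.

## Working session

There is one attempt and no reset: what is moved stays moved. The work goes in short steps, Python scripts to look and compute and a tool call to move; the robot and the scene stay as the last step left them, time stands still between calls to the robot, and variables do not carry over. Pictures are saved under pics/ and viewed, at most 10 in all, crops included, and the job is handed in when it is done.

Besides the shell and the picture viewer there is one more tool, called by a JSON object that holds its "api" and its "payload". apply_moves: Moves the arm, as the interface text tells. Its arguments: {"type":"object","properties":{"deltas":{"type":"array"},"grip_force":{"type":"number"}},"required":["deltas"]}

```bash
mkdir -p pics; ls; cat > h.py <<'E'
import numpy as np, cv2
from rig import r
from scipy.spatial.transform import Rotation as Ro
def pts(f,T=None):
    z=f["z_map"]; v,u=np.mgrid[0:z.shape[0],0:z.shape[1]]
    P=np.stack([(u-f["cx"])/f["fx"]*z,-(v-f["cy"])/f["fy"]*z,-z],-1)
    if T is None: R=np.array(f["rotation"]); e=np.array(f["eye"])
    else: R=T[:3,:3]; e=T[:3,3]
    return P@R.T+e, z>0
def wristT(s,f):
    T=np.eye(4);T[:3,:3]=Ro.from_euler('xyz',s["tcp_rot"]).as_matrix();T[:3,3]=s["eef_pos"]
    return T@np.array(f["T_tool_cam"])
E
python3 - <<'E'
from h import *
s=r.sense();print(s)
f=r.grab_frame("top");g=r.grab_frame("scene")
for n,k in(("top",f),("scene",g)):
    cv2.imwrite(f"pics/{n}0.png",k["img"]);np.save(n+"0.npy",k,allow_pickle=True)
    print({a:b for a,b in k.items() if a not in("img","z_map")})
E
```

```text
pics
{'clock': 0.0, 'qpos': array([ 1.15561445e+00,  3.53640799e-01,  1.63415297e+00,  3.61844304e-05,
        1.15520908e+00, -2.38070269e-03]), 'qvel': array([ 0.0011645 ,  0.00037352, -0.00020204, -0.00045202,  0.00048842,
       -0.00024225]), 'joint_efforts': array([-3.61460887e-03, -6.05242753e+01, -3.42061973e+01, -3.23421191e-04,
        9.34102776e-03, -9.40749942e-05]), 'eef_pos': array([250.62026769, 572.28282817, 403.95804761]), 'tcp_rot': array([-3.14018255e+00, -3.64409038e-05,  2.72877682e+00]), 'contact_force': array([ 0.15866331,  0.79788778, -0.03755241]), 'wrist_torque': array([ 0.0223294 ,  0.03692042, -0.02201393]), 'grasp_force': 0.0, 'opening': 0.9995885914151318}
{'fx': 394.04283611875786, 'fy': 394.04283611875786, 'cx': 280.4720699923377, 'cy': 209.28120654906766, 'eye': array([ 481.7821316 ,   54.12790653, 1018.67205273]), 'rotation': array([ 0.12933601,  0.00940279, -1.58921409])}
{'fx': 486.484894622473, 'fy': 486.484894622473, 'cx': 281.33861594361866, 'cy': 212.28737200802578, 'eye': array([ 132.18379855, -631.96723333, 1007.02904157]), 'rotation': array([ 0.73708413,  0.0084475 , -0.60245726])}
```

View pics/top0.png

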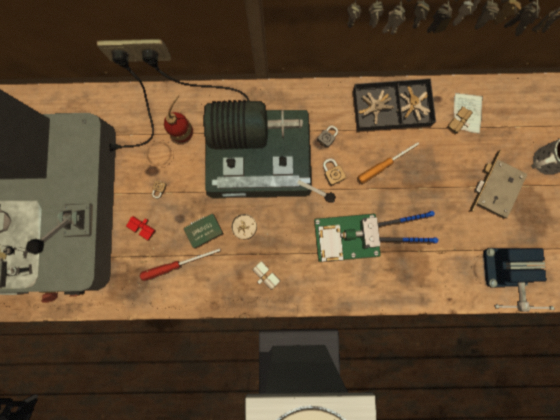

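View pics/scene0.png

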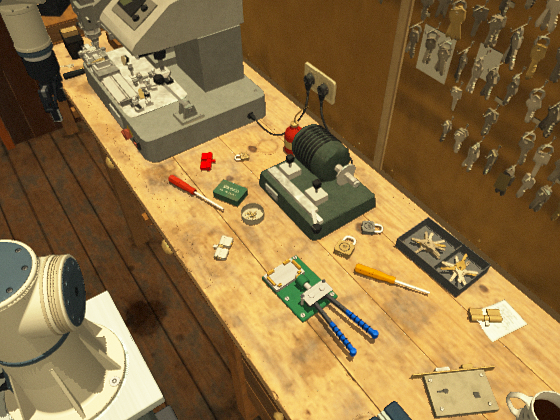

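The top view shows the press at about (350,238), with its nest to the left (+y) and its handles to the right. The nickel cylinder is at (266,275), the tins at (203,231) and (244,227), and the amber screwdriver at (388,163). The red look-alike is at (140,228).

```bash
sed -i 's/R=np.array(f\["rotation"\])/R=Ro.from_euler("xyz",f["rotation"]).as_matrix()/' h.py
python3 - <<'E'
from h import *
f=np.load("top0.npy",allow_pickle=True).item()
P,ok=pts(f); im=f["img"]; hsv=cv2.cvtColor(im,cv2.COLOR_BGR2HSV)
for n,u,v in(("bench",300,290),("cyl",262,270),("cyl2",273,280),("nest",332,243),("tin",203,231),("tinr",244,217)): print(n,P[v,u].round())
X=P
box=(slice(200,300),slice(245,450))
m=np.zeros(im.shape[:2],np.uint8)
# cylinder by height
reg=np.zeros_like(m);reg[255:295,245:290]=1
c=(reg>0)&(P[...,2]>8)
print("cyl",c.sum(),P[c].mean(0),cv2.minAreaRect(P[c][:,:2].astype(np.float32)))
g=(hsv[...,0]>40)&(hsv[...,0]<85)&(hsv[...,1]>80);g[:, :310]=0;g[:,390:]=0;g[:205]=0;g[270:]=0
print("green",g.sum(),cv2.minAreaRect(P[g][:,:2].astype(np.float32)))
b=(hsv[...,0]>100)&(hsv[...,0]<130)&(hsv[...,1]>120);b[:,:375]=0;b[:,445:]=0;b[:205]=0;b[250:]=0
k,l,st,ce=cv2.connectedComponentsWithStats(b.astype(np.uint8))
for i in range(1,k):
    if st[i,4]>20:
        Q=P[l==i];print("blue",st[i],Q.mean(0),cv2.minAreaRect(Q[:,:2].astype(np.float32)))
big=lambda a,b,c,d:cv2.resize(im[a:b,c:d],None,fx=4,fy=4,interpolation=cv2.INTER_CUBIC)
cv2.imwrite("pics/crop.png",big(200,300,245,445))
E
```

```text
bench [407.  15.  -1.]
cyl [459. 111.  12.]
cyl2 [434.  83.  16.]
nest [523. -67.  24.]
tin [560. 259.  21.]
tinr [596. 157.  -0.]
cyl 351 [446.38407153 101.07132525  40.22204581] ((454.03778076171875, 99.61988830566406), (72.82965087890625, 77.8006591796875), 74.48784637451172)
green 1136 ((535.212890625, -64.08987426757812), (107.45777893066406, 243.45040893554688), 4.0869855880737305)
blue [400 212  34  10  95] [ 585.0712165  -280.37168172   39.19366608] ((584.3038940429688, -278.2554626464844), (8.589324951171875, 85.37310028076172), 11.832143783569336)
blue [403 238  35   4  92] [ 527.20652891 -283.16653938   39.00956592] ((527.279541015625, -282.20709228515625), (83.43717956542969, 7.664933204650879), 88.91563415527344)
```

View pics/crop.png

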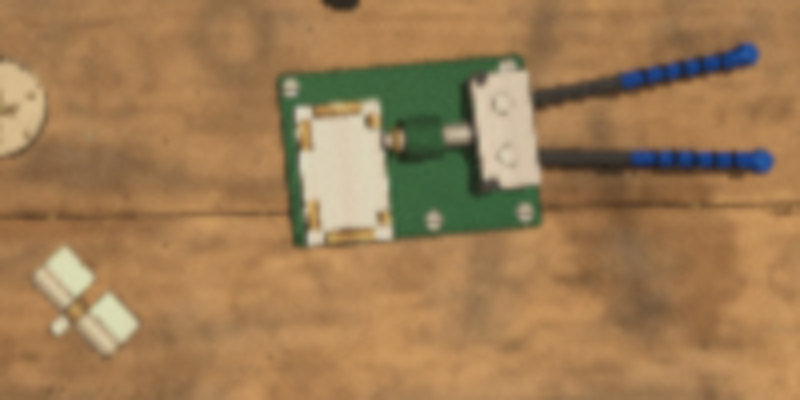

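The crop shows the press ram pointing left, towards world +y. The cylinder lies at about 45°, with its cam towards the lower left at crop (60,325), so the plug edge faces the upper right. I'll go above it for a close look.

```bash
cat >> h.py <<'E'
import json
def plan(way,start=None,step=50,ry=0.17,claw=-1):
    """way: list of (x,y,z,psi). prints rows in tool axes (tool pointing down)"""
    s=r.sense(); p=np.array(s["eef_pos"]) if start is None else np.array(start[:3]); a=s["tcp_rot"][2] if start is None else start[3]
    rows=[]
    for w in way:
        d=np.array(w[:3])-p; da=(w[3]-a+np.pi)%(2*np.pi)-np.pi
        n=max(1,int(np.ceil(max(np.linalg.norm(d)/step,abs(da)/ry))))
        for i in range(n):
            q=np.array(w[:3])-(d*(n-1-i)/n); e=q-p
            t=[e[0]*np.cos(a)+e[1]*np.sin(a), e[0]*np.sin(a)-e[1]*np.cos(a), -e[2]]
            t=[round(float(v)/10,2) for v in t]; y=round(-da/n,3)
            rows.append({"claw":claw,"delta_pos":t,"yaw":y})
            c,sn=np.cos(a),np.sin(a)
            p=p+10*np.array([t[0]*c+t[1]*sn,t[0]*sn-t[1]*c,-t[2]]); a-=y
    for i in range(0,len(rows),8): print(json.dumps(rows[i:i+8]))
    print("end",p.round(1),round(a,4))
E
python3 - <<'E'
from h import *
f=r.grab_frame("wrist");print(np.array(f["T_tool_cam"]).round(3),f["fx"])
plan([(253,420,404,2.3),(447,100,340,0.75)])
E
```

```text
[[-0.0000e+00  9.6200e-01  2.7500e-01  7.0716e+01]
 [ 1.0000e+00  1.0000e-03 -1.0000e-03 -1.1660e+00]
 [-1.0000e-03  2.7500e-01 -9.6200e-01  2.9906e+01]
 [ 0.0000e+00  0.0000e+00  0.0000e+00  1.0000e+00]] 368.63876666761774
[{"claw": -1, "delta_pos": [-1.58, -3.47, 0.0], "yaw": 0.107}, {"claw": -1, "delta_pos": [-1.94, -3.27, 0.01], "yaw": 0.107}, {"claw": -1, "delta_pos": [-2.29, -3.05, 0.0], "yaw": 0.107}, {"claw": -1, "delta_pos": [-2.59, -2.79, 0.0], "yaw": 0.107}, {"claw": -1, "delta_pos": [-3.68, -0.69, 0.64], "yaw": 0.155}, {"claw": -1, "delta_pos": [-3.74, -0.11, 0.64], "yaw": 0.155}, {"claw": -1, "delta_pos": [-3.71, 0.47, 0.64], "yaw": 0.155}, {"claw": -1, "delta_pos": [-3.6, 1.03, 0.64], "yaw": 0.155}]
[{"claw": -1, "delta_pos": [-3.39, 1.58, 0.64], "yaw": 0.155}, {"claw": -1, "delta_pos": [-3.11, 2.08, 0.64], "yaw": 0.155}, {"claw": -1, "delta_pos": [-2.75, 2.54, 0.64], "yaw": 0.155}, {"claw": -1, "delta_pos": [-2.33, 2.93, 0.64], "yaw": 0.155}, {"claw": -1, "delta_pos": [-1.85, 3.25, 0.64], "yaw": 0.155}, {"claw": -1, "delta_pos": [-1.32, 3.5, 0.64], "yaw": 0.155}]
end [446.9 100.  340. ] 0.7508
```

{"api": "apply_moves", "payload": {"deltas": [{"claw": -1, "delta_pos": [-1.58, -3.47, 0.0], "yaw": 0.107}, {"claw": -1, "delta_pos": [-1.94, -3.27, 0.01], "yaw": 0.107}, {"claw": -1, "delta_pos": [-2.29, -3.05, 0.0], "yaw": 0.107}, {"claw": -1, "delta_pos": [-2.59, -2.79, 0.0], "yaw": 0.107}, {"claw": -1, "delta_pos": [-3.68, -0.69, 0.64], "yaw": 0.155}, {"claw": -1, "delta_pos": [-3.74, -0.11, 0.64], "yaw": 0.155}, {"claw": -1, "delta_pos": [-3.71, 0.47, 0.64], "yaw": 0.155}, {"claw": -1, "delta_pos": [-3.6, 1.03, 0.64], "yaw": 0.155}], "grip_force": 20}}

```text
clock: 1.15
eef_pos: [331.1, 291.0, 378.8]
tcp_rot: [3.141, -0.0, 1.676]
contact_force: [1.6, 0.0, -1.0]
opening: 0.999
grasp_force: 0.0
```

{"api": "apply_moves", "payload": {"deltas": [{"claw": -1, "delta_pos": [-3.39, 1.58, 0.64], "yaw": 0.155}, {"claw": -1, "delta_pos": [-3.11, 2.08, 0.64], "yaw": 0.155}, {"claw": -1, "delta_pos": [-2.75, 2.54, 0.64], "yaw": 0.155}, {"claw": -1, "delta_pos": [-2.33, 2.93, 0.64], "yaw": 0.155}, {"claw": -1, "delta_pos": [-1.85, 3.25, 0.64], "yaw": 0.155}, {"claw": -1, "delta_pos": [-1.32, 3.5, 0.64], "yaw": 0.155}, {"claw": -1, "delta_pos": [0, 0, 0], "yaw": 0}, {"claw": -1, "delta_pos": [0, 0, 0], "yaw": 0}]}}

```text
clock: 2.15
eef_pos: [446.8, 100.2, 340.5]
tcp_rot: [-3.141, 0.0, 0.752]
contact_force: [-0.3, 0.1, -0.1]
opening: 0.999
grasp_force: 0.0
```

```bash
python3 - <<'E'
from h import *
s=r.sense();f=r.grab_frame("wrist");print(s["eef_pos"],s["tcp_rot"],s["clock"])
np.save("w1.npy",(s,f),allow_pickle=True)
cv2.imwrite("pics/w1.png",f["img"])
E
```

```text
[446.78218528 100.24545212 340.45184975] [-3.14103478e+00  4.03695325e-04  7.51528770e-01] 2.15
```

View pics/w1.png

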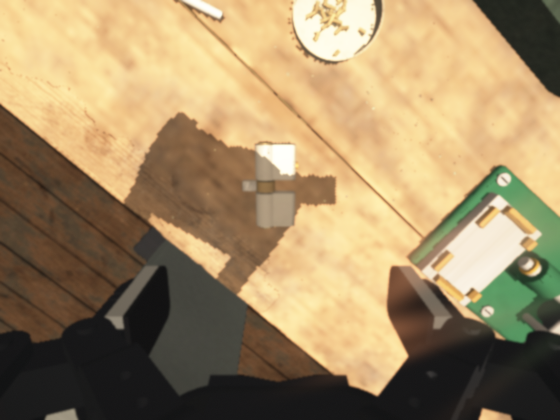

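The wrist view shows the cylinder upright in frame at (276,186), with its cam on the left at (248,186). The press nest is at the right, around (485,250). The plug should be near (300,160). I'll now measure both.

```bash
python3 - <<'E'
from h import *
s,f=np.load("w1.npy",allow_pickle=True)
P,ok=pts(f,wristT(s,f)); im=f["img"]
print("bench",np.median(P[250:300,300:340,2]), "cyl top",P[[160,215],[285,285]].round(1))
bz=np.median(P[250:300,300:340,2])
reg=np.zeros(im.shape[:2],np.uint8);reg[120:250,225:330]=1
m=((reg>0)&(P[...,2]-bz>5)&(P[...,2]-bz<25)).astype(np.uint8)
print(m.sum(),np.percentile(P[m>0][:,2],[5,50,95]))
body=cv2.morphologyEx(m,cv2.MORPH_OPEN,np.ones((17,17),np.uint8))
c=P[body>0];print("rect",cv2.minAreaRect(c[:,:2].astype(np.float32)))
ext=(m>0)&(body==0)
k,l,st,ce=cv2.connectedComponentsWithStats(ext.astype(np.uint8))
for i in range(1,k):
    if st[i,4]>8: print(st[i],P[l==i].mean(0).round(1))
cv2.imwrite("pics/w1c.png",np.hstack([cv2.resize(im[125:245,225:325],None,fx=4,fy=4,interpolation=cv2.INTER_CUBIC),cv2.cvtColor(cv2.resize(m[125:245,225:325]*120+body[125:245,225:325]*120,None,fx=4,fy=4),cv2.COLOR_GRAY2BGR)]))
E
```

```text
bench 0.578736175012466 cyl top [[466.3 111.9  15. ]
 [432.5  80.   14.6]]
3254 [11.94909101 14.59135842 17.93043364]
rect ((445.3318176269531, 103.60383605957031), (69.160400390625, 32.25370788574219), 42.97514343261719)
[257 141  16   2  18] [465.3 133.6  11.6]
[266 161  32  19 295] [458.8 105.4  14. ]
[255 164  10  15  24] [445.6 123.8  14.1]
[242 180  22  24 202] [430.4 116.7  12.8]
[274 209  21  17 314] [430.3  78.9  14.1]
[259 226  13   2  21] [414.1  85.6  16.1]
```

View pics/w1c.png

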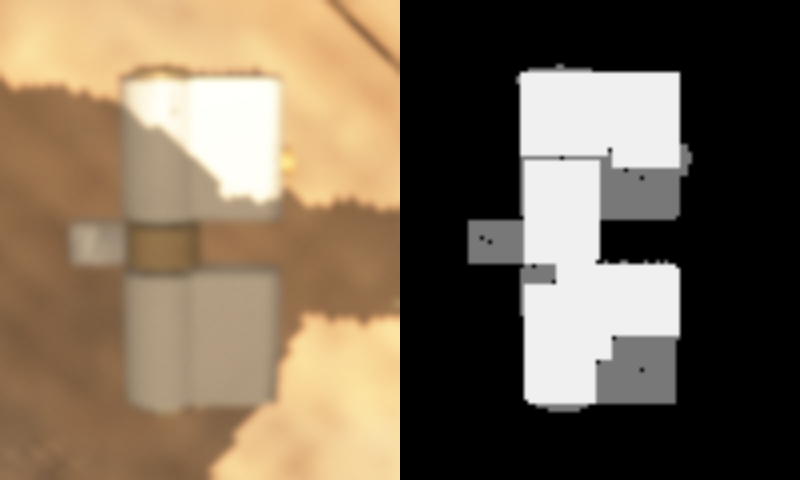

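The crop shows the cam on the left and the brass plug at the upper right edge (crop (288,160)), so the cylinder's orientation is confirmed. Next I'll look straight down at the nest in the placing orientation.

```bash
python3 - <<'E'
from h import *
plan([(520,-67,340,0.073)])
E
```

```text
[{"claw": -1, "delta_pos": [-1.52, 4.31, 0.01], "yaw": 0.17}, {"claw": -1, "delta_pos": [-0.78, 4.51, 0.02], "yaw": 0.17}, {"claw": -1, "delta_pos": [0.01, 4.57, 0.01], "yaw": 0.17}, {"claw": -1, "delta_pos": [0.77, 4.51, 0.02], "yaw": 0.17}]
end [520. -67. 340.] 0.0722
```

{"api": "apply_moves", "payload": {"deltas": [{"claw": -1, "delta_pos": [-1.52, 4.31, 0.01], "yaw": 0.17}, {"claw": -1, "delta_pos": [-0.78, 4.51, 0.02], "yaw": 0.17}, {"claw": -1, "delta_pos": [0.01, 4.57, 0.01], "yaw": 0.17}, {"claw": -1, "delta_pos": [0.77, 4.51, 0.02], "yaw": 0.17}, {"claw": -1, "delta_pos": [0, 0, 0], "yaw": 0}, {"claw": -1, "delta_pos": [0, 0, 0], "yaw": 0}]}}

```text
clock: 2.95
eef_pos: [519.7, -66.6, 339.9]
tcp_rot: [-3.141, 0.001, 0.073]
contact_force: [0.5, -0.4, -0.6]
opening: 0.997
grasp_force: 0.0
```

```bash
python3 - <<'E'
from h import *
s=r.sense();f=r.grab_frame("wrist");print(s["eef_pos"],s["tcp_rot"],s["clock"])
np.save("w2.npy",(s,f),allow_pickle=True)
P,ok=pts(f,wristT(s,f)); im=f["img"];hsv=cv2.cvtColor(im,cv2.COLOR_BGR2HSV)
cv2.imwrite("pics/w2.png",cv2.resize(im,(784,588)))
b=((hsv[...,0]>12)&(hsv[...,0]<32)&(hsv[...,1]>90)&(P[...,2]>24)&(P[...,2]<36)).astype(np.uint8)
b[290:]=0
k,l,st,ce=cv2.connectedComponentsWithStats(b)
for i in range(1,k):
    if st[i,4]>15: print(st[i],ce[i].round(),P[l==i].mean(0).round(1))
E
```

```text
[519.72465017 -66.58937156 339.89332843] [-3.14110128e+00  6.66371213e-04  7.31355965e-02] 2.95
[456 128  52   6  62] [482. 131.] [ 577.  -215.4   29.7]
[252 132  39   9 346] [271. 136.] [561.7 -58.5  29.4]
[438 134  17   3  19] [445. 135.] [ 572.3 -188.3   30.2]
[239 142  10  26 218] [243. 154.] [546.5 -38.3  29.2]
[295 142   9  12  95] [299. 147.] [554.7 -80.4  29.3]
[312 156   6   6  20] [315. 158.] [548.1 -92.4  33.7]
[240 205  10  24 217] [244. 217.] [496.7 -41.6  29. ]
[294 217   9  13 111] [298. 223.] [494.4 -84.7  28.9]
[253 228  37  10 361] [271. 233.] [484.6 -63.7  28.7]
```

View pics/w2.png

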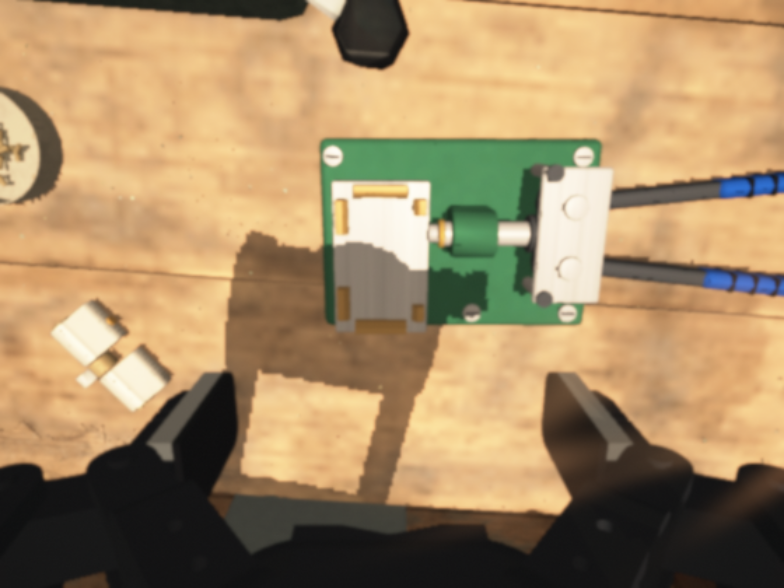

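The nest is centred at about world (523.1, -61.2), angled 93.9°, and the opposing walls agree on that. In this view the nest walls are at (378,190), (380,325), (340,215) and (420,207). Now the grasp.

```bash
python3 - <<'E'
from h import *
plan([(432.1,91.3,300,0.75),(432.1,91.3,181,0.75)],start=[520,-67,340,.0728])
E
```

```text
[{"claw": -1, "delta_pos": [-1.9, -4.11, 1.0], "yaw": -0.169}, {"claw": -1, "delta_pos": [-1.19, -4.37, 1.0], "yaw": -0.169}, {"claw": -1, "delta_pos": [-0.44, -4.5, 1.0], "yaw": -0.169}, {"claw": -1, "delta_pos": [0.33, -4.52, 1.0], "yaw": -0.169}, {"claw": -1, "delta_pos": [0.0, 0.0, 3.97], "yaw": -0.0}, {"claw": -1, "delta_pos": [0.0, 0.0, 3.96], "yaw": -0.0}, {"claw": -1, "delta_pos": [0.0, 0.0, 3.97], "yaw": -0.0}]
end [432.   91.3 181. ] 0.7488
```

{"api": "apply_moves", "payload": {"deltas": [{"claw": -1, "delta_pos": [-1.9, -4.11, 1.0], "yaw": -0.169}, {"claw": -1, "delta_pos": [-1.19, -4.37, 1.0], "yaw": -0.169}, {"claw": -1, "delta_pos": [-0.44, -4.5, 1.0], "yaw": -0.169}, {"claw": -1, "delta_pos": [0.33, -4.52, 1.0], "yaw": -0.169}, {"claw": -1, "delta_pos": [0.0, 0.0, 3.97], "yaw": 0}, {"claw": -1, "delta_pos": [0.0, 0.0, 3.96], "yaw": 0}, {"claw": -1, "delta_pos": [0.0, 0.0, 3.97], "yaw": 0}, {"claw": -1, "delta_pos": [0, 0, 0], "yaw": 0}]}}

```text
clock: 4.0
eef_pos: [430.6, 91.7, 179.3]
tcp_rot: [-3.139, 0.005, 0.75]
contact_force: [-0.4, 0.2, 0.4]
opening: 1.008
grasp_force: 0.0
```

{"api": "apply_moves", "payload": {"deltas": [{"claw": -0.2, "delta_pos": [0, 0, 0], "yaw": 0}, {"claw": 0, "delta_pos": [0, 0, 0], "yaw": 0}, {"claw": 0.1, "delta_pos": [0, 0, 0], "yaw": 0}, {"claw": 0.15, "delta_pos": [0, 0, 0], "yaw": 0}, {"claw": 0.15, "delta_pos": [0, 0, 0], "yaw": 0}]}}

```text
clock: 4.62
eef_pos: [432.6, 90.9, 181.2]
tcp_rot: [3.141, -0.0, 0.747]
contact_force: [0.2, 1.1, 0.1]
opening: 0.426
grasp_force: 0.1
```

```bash
python3 - <<'E'
from h import *
s=r.sense();f=r.grab_frame("wrist");print(s["eef_pos"],s["tcp_rot"],s["clock"],s["opening"],s["grasp_force"])
np.save("w3.npy",(s,f),allow_pickle=True)
P,ok=pts(f,wristT(s,f))
print([P[v,260:300:8,2].round(0) for v in range(100,260,20)])
cv2.imwrite("pics/w3.png",f["img"])
E
```

```text
[432.56557122  90.92479407 181.23530262] [ 3.14133591e+00 -4.04259430e-04  7.46728301e-01] 4.625 0.4262033870473447 0.1254505617544055
[array([1., 1., 1., 1., 1.]), array([-1.,  1.,  0.,  1.,  1.]), array([1., 0., 2., 0., 0.]), array([17., 18., 15., 14., 14.]), array([18., 17., 15., 15., 14.]), array([18., 17., 15., 15., 14.]), array([18., 17., 16., 15., 13.]), array([16., 16., 15.,  6.,  6.])]
```

View pics/w3.png

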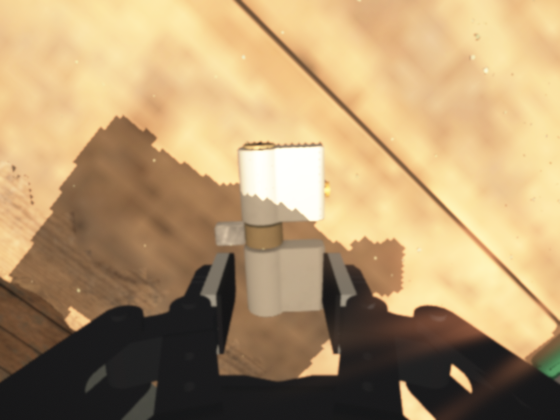

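The cylinder is centred between the pads, with fingertips at (225,258) and (335,258) and the plug clear at (327,187). I'll check the fingertip heights.

```bash
python3 - <<'E'
from h import *
s,f=np.load("w3.npy",allow_pickle=True)
P,ok=pts(f,wristT(s,f))
for v in range(248,300,6): print(v,P[v,208:240:4,2].round(0),P[v,322:354:4,2].round(0))
E
```

```text
248 [0. 1. 1. 1. 1. 1. 1. 1.] [13.  0.  2.  1.  1.  1.  1.  1.]
254 [ 0.  1. 16. 17. 16. 15. 16.  0.] [14. 15. 16. 16. 15. -0.  1.  1.]
260 [ 0.  0. 20. 21. 22. 22. 16. -0.] [14. 22. 22. 22. 22. 22.  1.  1.]
266 [17. 26. 28. 26. 26. 26. 17. -0.] [14. 24. 27. 28. 27. 26. 19. 19.]
272 [31. 32. 32. 31. 31. 28. 18.  0.] [14. 25. 30. 32. 31. 33. 32. 24.]
278 [36. 36. 36. 36. 37. 28. 19.  1.] [15. 26. 36. 37. 36. 36. 36. 30.]
284 [41. 41. 41. 41. 38. 29. 19.  1.] [15. 26. 36. 39. 41. 41. 41. 40.]
290 [45. 45. 45. 45. 40. 30. 20.  0.] [15. 28. 37. 45. 45. 45. 45. 44.]
296 [47. 47. 47. 47. 40. 31. 19. -0.] [17. 27. 38. 45. 48. 47. 48. 51.]
```

The tips are at about z = 15. I'll go 5 mm lower, which keeps them above the 8 mm limit, then grip and lift.

{"api": "apply_moves", "payload": {"deltas": [{"claw": 0.15, "delta_pos": [0, 0, 0.5], "yaw": 0}, {"claw": 0.15, "delta_pos": [0, 0, 0], "yaw": 0}, {"claw": 0.25, "delta_pos": [0, 0, 0], "yaw": 0}, {"claw": 0.4, "delta_pos": [0, 0, 0], "yaw": 0}, {"claw": 0.4, "delta_pos": [0, 0, 0], "yaw": 0}, {"claw": 0.4, "delta_pos": [0, 0, 0], "yaw": 0}], "grip_force": 50}}

```text
clock: 5.42
eef_pos: [432.3, 90.9, 175.9]
tcp_rot: [-3.141, 0.0, 0.747]
contact_force: [-2.3, -0.1, 1.8]
opening: 0.375
grasp_force: 48.7
```

```bash
python3 - <<'E'
from h import *
s=r.sense();print(s["opening"]*85,s["grasp_force"],s["eef_pos"])
plan([(432.1,91.3,240,0.75),(505.1,-62.4,240,0.0674)],start=[432.1,91.3,176,.75],step=40,claw=0.4)
E
```

```text
31.894000381261545 48.737610170260126 [432.29390794  90.90930861 175.92505832]
[{"claw": 0.4, "delta_pos": [0.0, 0.0, -3.2], "yaw": -0.0}, {"claw": 0.4, "delta_pos": [0.0, 0.0, -3.2], "yaw": -0.0}, {"claw": 0.4, "delta_pos": [-1.03, 3.24, -0.0], "yaw": 0.137}, {"claw": 0.4, "delta_pos": [-0.57, 3.36, -0.0], "yaw": 0.137}, {"claw": 0.4, "delta_pos": [-0.11, 3.4, -0.0], "yaw": 0.137}, {"claw": 0.4, "delta_pos": [0.35, 3.38, -0.0], "yaw": 0.137}, {"claw": 0.4, "delta_pos": [0.82, 3.31, -0.0], "yaw": 0.137}]
end [505.1 -62.4 240. ] 0.065
```

{"api": "apply_moves", "payload": {"deltas": [{"claw": 0.4, "delta_pos": [0.0, 0.0, -3.2], "yaw": 0}, {"claw": 0.4, "delta_pos": [0.0, 0.0, -3.2], "yaw": 0}, {"claw": 0.4, "delta_pos": [-1.03, 3.24, 0], "yaw": 0.137}, {"claw": 0.4, "delta_pos": [-0.57, 3.36, 0], "yaw": 0.137}, {"claw": 0.4, "delta_pos": [-0.11, 3.4, 0], "yaw": 0.137}, {"claw": 0.4, "delta_pos": [0.35, 3.38, 0], "yaw": 0.137}, {"claw": 0.4, "delta_pos": [0.82, 3.31, 0], "yaw": 0.137}, {"claw": 0.4, "delta_pos": [0, 0, 0], "yaw": 0}]}}

```text
clock: 6.42
eef_pos: [506.0, -64.7, 240.0]
tcp_rot: [3.141, -0.002, 0.058]
contact_force: [-0.7, 0.5, -1.8]
opening: 0.374
grasp_force: 49.9
```

{"api": "apply_moves", "payload": {"deltas": [{"claw": 0.4, "delta_pos": [0, 0, 0], "yaw": 0}, {"claw": 0.4, "delta_pos": [0, 0, 0], "yaw": 0}]}}

```text
clock: 6.68
eef_pos: [504.5, -62.3, 239.8]
tcp_rot: [-3.141, 0.001, 0.063]
contact_force: [-0.0, 0.0, -2.2]
opening: 0.374
grasp_force: 49.9
```

```bash
python3 - <<'E'
from h import *
s=r.sense();f=r.grab_frame("wrist");print(s["eef_pos"],s["tcp_rot"],s["clock"],s["opening"]*85,s["grasp_force"])
np.save("w4.npy",(s,f),allow_pickle=True)
T=wristT(s,f);P,ok=pts(f,T)
cv2.imwrite("pics/w4.png",f["img"])
v=f["img"]
reg=np.zeros(v.shape[:2],np.uint8);reg[100:330,200:360]=1
m=((reg>0)&(P[...,2]>66)&(P[...,2]<90)).astype(np.uint8);
for row in range(120,330,10):
    u=np.flatnonzero(m[row]); 
    if len(u): print(row,u.min(),u.max(),P[row,u.min()].round(1),P[row,u.max()].round(1))
E
```

```text
[504.53221365 -62.3009238  239.80791556] [-3.14136956e+00  7.01680334e-04  6.33205702e-02] 6.675 31.76702572767914 49.92833375930786
150 239 328 [554.6 -45.4  75.2] [556.8 -77.4  77.1]
160 239 328 [550.7 -45.4  74.1] [553.2 -77.9  76.5]
170 240 328 [547.2 -46.   75.2] [549.4 -78.4  75.9]
180 241 328 [543.6 -46.5  75.7] [545.8 -78.7  76.4]
190 241 334 [539.2 -46.5  73.6] [542.1 -81.3  76.2]
200 242 328 [535.9 -47.2  75.5] [538.  -79.5  75.8]
210 243 328 [531.8 -47.7  75.2] [534.1 -79.9  75.9]
220 243 328 [527.3 -47.7  73.6] [530.2 -80.3  76. ]
230 215 285 [523.  -37.1  75. ] [523.6 -64.3  71.9]
240 216 285 [519.7 -37.9  77.1] [520.2 -64.5  74.1]
250 246 328 [515.  -49.4  74. ] [518.  -81.5  76.4]
260 219 336 [512.9 -39.7  80.2] [515.7 -84.3  80.2]
270 201 354 [508.1 -32.8  80. ] [512.7 -91.2  81.8]
280 200 358 [508.4 -34.1  88.5] [512.  -91.4  88.6]
290 234 321 [504.8 -46.5  88. ] [506.7 -78.5  87.7]
300 234 321 [500.9 -46.7  88.4] [503.5 -78.6  89.4]
310 235 320 [496.8 -47.2  88.5] [498.1 -79.   87.3]
320 235 320 [492.8 -47.4  88.9] [494.9 -79.1  89. ]
```

View pics/w4.png

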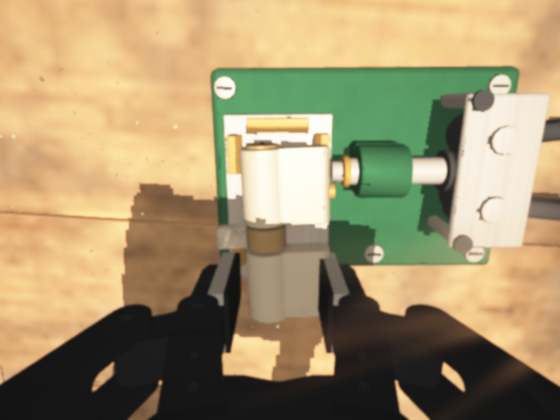

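The cylinder is held over the nest, with its plug at (332,192) facing the punch at (340,170). It looks turned about 2° in the hand, so I'll quantify that against the press in the same image.

```bash
python3 - <<'E'
from h import *
def line(Q,axis):
    a=Q[:,axis];b=Q[:,1-axis];k=np.ones(len(a),bool)
    for _ in range(4):
        c=np.polyfit(a[k],b[k],1);e=abs(b-np.polyval(c,a));k=e<max(.3,2*np.median(e))
    return c,k.sum(),e[k].std()
def cast(f,T,u,v,z):
    d=T[:3,:3]@np.array([(u-f["cx"])/f["fx"],-(v-f["cy"])/f["fy"],-1]);e=T[:3,3];return e+d*(z-e[2])/d[2]
for n,rows,cols,bz in(("w1",(145,225),(225,325),0),("w3",(150,245),(225,345),0),("w4",(152,250),(200,360),64)):
    s,f=np.load(n+".npy",allow_pickle=True);T=wristT(s,f);P,ok=pts(f,T)
    L=[];R=[]
    for v in range(*rows):
        u=np.flatnonzero((P[v,cols[0]:cols[1],2]>bz+8)&(P[v,cols[0]:cols[1],2]<bz+22))+cols[0]
        if len(u): 
            L.append(T[:3,:3].T@(cast(f,T,u.min(),v,bz+8.5)-T[:3,3]));R.append(T[:3,:3].T@(cast(f,T,u.max()+1,v,bz+14)-T[:3,3]))
    # to tool axes
    A=np.array(f["T_tool_cam"])
    for nm,E in(("L",L),("R",R)):
        E=np.array(E)@A[:3,:3].T+A[:3,3]
        c,k,e=line(E[:,:2],0);print(n,nm,"slope ty/tx",c[0].round(4),"ty at tx=0",c[1].round(2),"tx range",E[:,0].min().round(1),E[:,0].max().round(1),k,e.round(2))
# press in w4: green plate top edge & left edge, z=10
s,f=np.load("w4.npy",allow_pickle=True);T=wristT(s,f);hsv=cv2.cvtColor(f["img"],cv2.COLOR_BGR2HSV)
g=((hsv[...,0]>50)&(hsv[...,0]<90)&(hsv[...,1]>80)&(hsv[...,2]>30))
E=[cast(f,T,u,np.flatnonzero(g[:200,u]).min(),10) for u in range(235,510,3)]
c,k,e=line(np.array(E)[:,:2],1);print("top edge angle: press x =",90-np.degrees(np.arctan(c[0])),k,e)
E=[cast(f,T,np.flatnonzero(g[v,:400]).min(),v,10) for v in range(80,215,3)]
c,k,e=line(np.array(E)[:,:2],0);print("left edge: press y =",180+np.degrees(np.arctan(c[0])),k,e)
print("tool psi deg",np.degrees(s["tcp_rot"][2]))
E
```

```text
w1 L slope ty/tx 0.0002 ty at tx=0 -19.56 tx range -34.2 33.6 54 0.07
w1 R slope ty/tx -0.0006 ty at tx=0 13.16 tx range -32.4 34.2 60 0.13
w3 L slope ty/tx 0.1775 ty at tx=0 -23.06 tx range 11.1 50.0 93 0.89
w3 R slope ty/tx -0.0285 ty at tx=0 18.12 tx range 13.3 50.7 56 0.05
w4 L slope ty/tx 0.3243 ty at tx=0 -26.74 tx range 11.2 50.0 89 1.34
w4 R slope ty/tx -0.0327 ty at tx=0 20.44 tx range 13.5 50.8 57 0.05
top edge angle: press x = 93.8999149122286 90 0.06670442869632139
left edge: press y = 184.0901144336004 42 0.08195991805743683
tool psi deg 3.628001428207847
```

```bash
python3 - <<'E'
from h import *
for n in("w3","w4"):
    s,f=np.load(n+".npy",allow_pickle=True);A=np.array(f["T_tool_cam"]);P,ok=pts(f,A)
    print(n,"(u: ty,tz) tz large=low")
    for v in (200,250,264,280,300):
        print(v,"tx~%.1f"%P[v,285,0],[(u,round(float(P[v,u,1]),1),round(float(P[v,u,2]),0)) for u in range(216,348,6)])
E
```

```text
w3 (u: ty,tz) tz large=low
200 tx~31.5 [(216, -26.7, 180.0), (222, -24.2, 181.0), (228, -21.7, 181.0), (234, -19.1, 181.0), (240, -15.4, 170.0), (246, -12.6, 165.0), (252, -10.3, 164.0), (258, -8.0, 164.0), (264, -5.7, 164.0), (270, -3.5, 165.0), (276, -1.2, 166.0), (282, 1.1, 167.0), (288, 3.4, 167.0), (294, 5.7, 167.0), (300, 8.0, 167.0), (306, 10.3, 167.0), (312, 12.6, 167.0), (318, 14.9, 167.0), (324, 19.1, 181.0), (330, 21.6, 181.0), (336, 24.2, 181.0), (342, 26.7, 181.0)]
250 tx~10.5 [(216, -27.7, 180.0), (222, -25.2, 181.0), (228, -22.5, 180.0), (234, -19.9, 181.0), (240, -17.1, 180.0), (246, -13.3, 167.0), (252, -10.8, 165.0), (258, -8.4, 165.0), (264, -6.0, 165.0), (270, -3.6, 166.0), (276, -1.3, 166.0), (282, 1.1, 167.0), (288, 3.5, 167.0), (294, 6.0, 168.0), (300, 8.3, 166.0), (306, 10.8, 168.0), (312, 13.1, 167.0), (318, 15.5, 166.0), (324, 19.8, 181.0), (330, 22.4, 181.0), (336, 25.0, 180.0), (342, 27.6, 180.0)]
264 tx~4.8 [(216, -23.8, 157.0), (222, -21.3, 156.0), (228, -19.2, 157.0), (234, -18.8, 171.0), (240, -17.4, 181.0), (246, -13.6, 168.0), (252, -10.8, 164.0), (2
[... 2806 characters left out ...]
, 159.0), (276, -0.3, 160.0), (282, 2.1, 160.0), (288, 4.5, 162.0), (294, 6.8, 162.0), (300, 9.1, 161.0), (306, 11.5, 161.0), (312, 13.9, 162.0), (318, 16.3, 162.0), (324, 16.1, 143.0), (330, 18.1, 143.0), (336, 20.2, 143.0), (342, 22.0, 142.0)]
300 tx~-8.0 [(216, -18.2, 129.0), (222, -17.5, 135.0), (228, -15.4, 135.0), (234, -15.8, 151.0), (240, -23.7, 238.0), (246, -20.0, 239.0), (252, -9.9, 162.0), (258, -7.4, 159.0), (264, -5.0, 159.0), (270, -2.6, 158.0), (276, -0.3, 158.0), (282, 2.1, 161.0), (288, 4.5, 161.0), (294, 6.9, 162.0), (300, 9.3, 161.0), (306, 11.7, 162.0), (312, 14.2, 162.0), (318, 16.2, 159.0), (324, 16.3, 143.0), (330, 17.1, 135.0), (336, 19.0, 134.0), (342, 19.9, 130.0)]
```

```bash
python3 - <<'E'
from h import *
def cast(f,T,u,v,z):
    d=T[:3,:3]@np.array([(u-f["cx"])/f["fx"],-(v-f["cy"])/f["fy"],-1]);e=T[:3,3];return e+d*(z-e[2])/d[2]
for n,us,vs in(("w2",(240,425),(108,160)),("w4",(235,430),(80,215))):
    s,f=np.load(n+".npy",allow_pickle=True);T=wristT(s,f);hsv=cv2.cvtColor(f["img"],cv2.COLOR_BGR2HSV)
    g=((hsv[...,0]>50)&(hsv[...,0]<90)&(hsv[...,1]>80)&(hsv[...,2]>30))
    E=np.array([cast(f,T,u,np.flatnonzero(g[60:200,u]).min()+60,10) for u in range(*us,3)])
    c=np.polyfit(E[:,1],E[:,0],1);print(n,"top edge x at y=-70:",np.polyval(c,-70).round(2),c[0].round(4), "resid",(E[:,0]-np.polyval(c,E[:,1])).std().round(2))
    E=np.array([cast(f,T,np.flatnonzero(g[v,200:400]).min()+200,v,10) for v in range(*vs,3)])
    c=np.polyfit(E[:,0],E[:,1],1);print(n,"left edge y at x=550:",np.polyval(c,550).round(2),c[0].round(4),"resid",(E[:,1]-np.polyval(c,E[:,0])).std().round(2))
    P,ok=pts(f,T)
    b=((hsv[...,0]>12)&(hsv[...,0]<32)&(hsv[...,1]>90)&(P[...,2]>24)&(P[...,2]<36)).astype(np.uint8);b[250:]=0
    k,l,st,ce=cv2.connectedComponentsWithStats(b)
    for i in range(1,k):
        if st[i,4]>60: print("  brass",st[i],P[l==i].mean(0).round(1))
    print("  bench z",np.median(P[5:40,100:200,2]).round(2))
E
```

```text
w2 top edge x at y=-70: 588.62 -0.0723 resid 0.13
w2 left edge y at x=550: -26.11 -0.1769 resid 3.52
  brass [456 128  52   6  62] [ 577.  -215.4   29.7]
  brass [252 132  39   9 346] [561.7 -58.5  29.4]
  brass [239 142  10  26 218] [546.5 -38.3  29.2]
  brass [295 142   9  12  95] [554.7 -80.4  29.3]
  brass [240 205  10  24 217] [496.7 -41.6  29. ]
  brass [294 217   9  13 111] [494.4 -84.7  28.9]
  brass [253 228  37  10 361] [484.6 -63.7  28.7]
  bench z 0.87
w4 top edge x at y=-70: 588.92 -0.0696 resid 0.13
w4 left edge y at x=550: -26.84 0.0305 resid 2.48
  brass [247 118  61  15 819] [561.4 -58.5  29.3]
  brass [226 135  16  39 488] [546.7 -38.2  29.4]
  brass [314 134  15  12 147] [556.3 -80.3  29.2]
  bench z 0.67
```

The nest measures the same from both heights, so the hand-eye calibration is sound. The pads are lower on the cylinder than I thought, with tips about 3 mm above its underside, and it sits off-centre. I'll set it down on clear bench in the placing orientation and regrip higher.

```bash
python3 - <<'E'
from h import *
plan([(440,65,240,0.065),(440,65,180,0.065),(440,65,176.3,.065)],start=[505.1,-62.4,240,.065],step=45,claw=0.4)
E
```

```text
[{"claw": 0.4, "delta_pos": [-1.42, -3.28, -0.0], "yaw": -0.0}, {"claw": 0.4, "delta_pos": [-1.41, -3.29, -0.0], "yaw": -0.0}, {"claw": 0.4, "delta_pos": [-1.42, -3.28, -0.0], "yaw": -0.0}, {"claw": 0.4, "delta_pos": [-1.42, -3.29, -0.0], "yaw": -0.0}, {"claw": 0.4, "delta_pos": [0.0, 0.0, 3.0], "yaw": -0.0}, {"claw": 0.4, "delta_pos": [0.0, 0.0, 3.0], "yaw": -0.0}, {"claw": 0.4, "delta_pos": [0.0, 0.0, 0.37], "yaw": -0.0}]
end [440.   65.  176.3] 0.065
```

{"api": "apply_moves", "payload": {"deltas": [{"claw": 0.4, "delta_pos": [-1.42, -3.28, 0], "yaw": 0}, {"claw": 0.4, "delta_pos": [-1.41, -3.29, 0], "yaw": 0}, {"claw": 0.4, "delta_pos": [-1.42, -3.28, 0], "yaw": 0}, {"claw": 0.4, "delta_pos": [-1.42, -3.29, 0], "yaw": 0}, {"claw": 0.4, "delta_pos": [0, 0, 3.0], "yaw": 0}, {"claw": 0.4, "delta_pos": [0, 0, 2.8], "yaw": 0}, {"claw": 0.4, "delta_pos": [0, 0, 0.2], "yaw": 0}, {"claw": 0.4, "delta_pos": [0, 0, 0.35], "yaw": 0}]}}

```text
clock: 7.72
eef_pos: [440.5, 64.9, 177.0]
tcp_rot: [-3.142, -0.001, 0.062]
contact_force: [1.3, 0.2, -2.4]
opening: 0.37
grasp_force: 50.0
```

{"api": "apply_moves", "payload": {"deltas": [{"claw": 0.4, "delta_pos": [0, 0, 0], "yaw": 0}, {"claw": 0.2, "delta_pos": [0, 0, 0], "yaw": 0}, {"claw": 0, "delta_pos": [0, 0, 0], "yaw": 0}, {"claw": -0.3, "delta_pos": [0, 0, 0], "yaw": 0}, {"claw": -0.3, "delta_pos": [0, 0, -0.7], "yaw": 0}, {"claw": -0.3, "delta_pos": [0, 0, 0], "yaw": 0}, {"claw": -0.3, "delta_pos": [0, 0, 0], "yaw": 0}]}}

```text
clock: 8.6
eef_pos: [440.4, 64.7, 183.6]
tcp_rot: [-3.142, -0.0, 0.062]
contact_force: [-0.4, 0.2, 0.3]
opening: 0.647
grasp_force: 0.0
```

```bash
cat >> h.py <<'E'
def prof(n):
    s=r.sense();f=r.grab_frame("wrist");np.save(n+".npy",(s,f),allow_pickle=True)
    print(s["eef_pos"].round(2),s["tcp_rot"].round(4),s["clock"],"open",(s["opening"]*85).round(2),s["grasp_force"].round(1))
    A=np.array(f["T_tool_cam"]);P,ok=pts(f,A)
    for v in (170,210,250,270,290,310):
        print(v,"tx~%.1f"%P[v,285,0],[(u,round(float(P[v,u,1]),1),round(float(P[v,u,2]),0)) for u in list(range(180,262,4))],'\n    ',[(u,round(float(P[v,u,1]),1),round(float(P[v,u,2]),0)) for u in range(300,370,4)])
E
python3 -c "
from h import *
prof('w5')"
```

```text
Traceback (most recent call last):
  File "h.py", line 32, in prof
    print(s["eef_pos"].round(2),s["tcp_rot"].round(4),s["clock"],"open",(s["opening"]*85).round(2),s["grasp_force"].round(1))
                                                                        ^^^^^^^^^^^^^^^^^^^^^^^
AttributeError: 'float' object has no attribute 'round'
```

```bash
sed -i 's/(s\["opening"\]\*85).round(2),s\["grasp_force"\].round(1)/s["opening"]*85,s["grasp_force"]/' h.py
python3 -c "
from h import *
prof('w5')"
```

```text
[440.31  64.66 183.53] [-3.1416e+00 -1.0000e-04  6.1800e-02] 8.65 open 55.37688856530039 0.0
170 tx~42.8 [(180, -40.7, 183.0), (184, -39.0, 183.0), (188, -37.2, 182.0), (192, -35.7, 183.0), (196, -33.8, 182.0), (200, -32.4, 183.0), (204, -30.6, 183.0), (208, -28.9, 183.0), (212, -27.2, 182.0), (216, -25.6, 183.0), (220, -23.8, 182.0), (224, -22.1, 182.0), (228, -20.7, 185.0), (232, -18.8, 183.0), (236, -17.2, 183.0), (240, -15.5, 183.0), (244, -12.6, 170.0), (248, -10.9, 169.0), (252, -9.3, 167.0), (256, -7.7, 166.0), (260, -6.2, 166.0)] 
     [(300, 8.9, 169.0), (304, 10.4, 169.0), (308, 12.0, 170.0), (312, 13.6, 170.0), (316, 15.1, 170.0), (320, 16.6, 169.0), (324, 0.6, 30.0), (328, 21.4, 183.0), (332, 23.0, 182.0), (336, 24.9, 183.0), (340, 26.5, 183.0), (344, 28.2, 183.0), (348, 29.8, 182.0), (352, 31.7, 184.0), (356, 33.4, 184.0), (360, 35.0, 183.0), (364, 36.8, 184.0), (368, 38.5, 184.0)]
210 tx~27.0 [(180, -42.2, 184.0), (184, -40.0, 182.0), (188, -38.2, 182.0), (192, -36.8, 183.0), (196, -34.9, 182.0), (200, -33.3, 183.0), (204, -31.6, 183.0), (208, -29.8, 183.0), (212, -28.2
[... 3196 characters left out ...]
(200, -27.5, 147.0), (204, -27.5, 153.0), (208, -27.3, 159.0), (212, -30.7, 184.0), (216, -28.5, 182.0), (220, -26.8, 183.0), (224, -24.9, 183.0), (228, -23.0, 183.0), (232, -21.1, 182.0), (236, -19.3, 183.0), (240, -17.4, 183.0), (244, -15.5, 183.0), (248, -13.7, 184.0), (252, -11.7, 183.0), (256, -9.9, 183.0), (260, -7.1, 166.0)] 
     [(300, 10.8, 183.0), (304, 12.8, 184.0), (308, 14.5, 182.0), (312, 16.4, 182.0), (316, 18.4, 183.0), (320, 20.2, 183.0), (324, 22.1, 183.0), (328, 24.1, 184.0), (332, 25.7, 182.0), (336, 27.7, 183.0), (340, 29.4, 182.0), (344, 31.6, 184.0), (348, 28.1, 158.0), (352, 28.2, 152.0), (356, 28.1, 145.0), (360, 28.1, 140.0), (364, 28.1, 134.0), (368, 28.5, 131.0)]
```

{"api": "apply_moves", "payload": {"deltas": [{"claw": -1, "delta_pos": [0, 0, -3.5], "yaw": 0}, {"claw": -1, "delta_pos": [1.0, 0.25, -5], "yaw": 0}, {"claw": -1, "delta_pos": [0.8, 0.25, -5], "yaw": 0}, {"claw": -1, "delta_pos": [0, 0, 0], "yaw": 0}, {"claw": -1, "delta_pos": [0, 0, 0], "yaw": 0}]}}

```text
clock: 9.32
eef_pos: [458.1, 60.7, 318.1]
tcp_rot: [3.142, 0.001, 0.062]
contact_force: [-1.0, -0.4, -0.6]
opening: 1.001
grasp_force: 0.0
```

```bash
cat >> h.py <<'E'
def cyl(n,z0=0,rows=(100,260),cols=(200,360)):
    s=r.sense();f=r.grab_frame("wrist");np.save(n+".npy",(s,f),allow_pickle=True)
    P,ok=pts(f,wristT(s,f));m=np.zeros(P.shape[:2],np.uint8)
    m[rows[0]:rows[1],cols[0]:cols[1]]=1
    m=(m*((P[...,2]>z0+6)&(P[...,2]<z0+25))).astype(np.uint8)
    k,l,st,_=cv2.connectedComponentsWithStats(m);i=1+np.argmax(st[1:,4]);m=(l==i).astype(np.uint8)
    b=cv2.morphologyEx(m,cv2.MORPH_OPEN,np.ones((17,17),np.uint8))
    print(s["eef_pos"].round(2),s["tcp_rot"].round(4),s["clock"],"open",s["opening"]*85)
    print(st[i],cv2.minAreaRect(P[b>0][:,:2].astype(np.float32)))
    A=np.linalg.inv(wristT(s,f)@np.linalg.inv(np.array(f["T_tool_cam"])))
    Q=P@A[:3,:3].T+A[:3,3]
    for v in range(st[i,1],st[i,1]+st[i,3],8):
        u=np.flatnonzero(m[v]);print(v,u.min(),u.max(),Q[v,u.min()].round(1),Q[v,u.max()].round(1))
E
python3 -c "
from h import *
cyl('w6')"
```

```text
[458.11  60.72 318.06] [3.1416e+00 5.0000e-04 6.1700e-02] 9.325 open 85.10498124405547
[ 240  144   59   93 3764] ((459.3876647949219, 62.77961730957031), (70.5047607421875, 32.44667053222656), 4.309791564941406)
144 262 269 [ 36.8 -11.7 310.3] [ 36.6  -6.5 312. ]
152 252 295 [ 31.1 -19.2 307.4] [ 31.5  13.  304.2]
160 253 296 [ 25.4 -18.4 305.4] [ 25.4  13.9 305.1]
168 253 298 [ 19.2 -18.6 306.1] [ 19.4  15.5 305.1]
176 254 296 [ 13.2 -17.8 305.2] [ 13.3  14.  305. ]
184 254 294 [  6.6 -18.1 307. ] [  6.9  12.6 305.5]
192 240 275 [  0.6 -28.9 305.7] [  0.4  -1.9 306.7]
200 255 296 [ -5.8 -17.4 305.6] [ -5.3  14.2 303.8]
208 256 297 [-11.7 -16.7 303.8] [-11.9  15.1 304.7]
216 256 297 [-19.  -16.9 306.4] [-18.3  15.2 304.3]
224 256 297 [-26.  -17.1 307.4] [-25.4  15.4 305.7]
232 257 297 [-32.  -16.3 305.4] [-31.8  15.4 304.9]
```

```bash
python3 - <<'E'
from h import *
s,f=np.load("w6.npy",allow_pickle=True);print(f.keys())
plan([(438.5,60.6,240,0.1),(438.5,60.6,190,0.1),(438.5,60.6,182,0.1)],claw=-0.4)
E
```

```text
dict_keys(['img', 'z_map', 'fx', 'fy', 'cx', 'cy', 'T_tool_cam'])
[{"claw": -0.4, "delta_pos": [-0.96, -0.05, 3.87], "yaw": -0.019}, {"claw": -0.4, "delta_pos": [-0.97, -0.08, 3.87], "yaw": -0.019}, {"claw": -0.4, "delta_pos": [0.0, 0.0, 2.5], "yaw": -0.0}, {"claw": -0.4, "delta_pos": [0.0, 0.0, 2.5], "yaw": -0.0}, {"claw": -0.4, "delta_pos": [0.0, 0.0, 0.8], "yaw": -0.0}]
end [438.5  60.6 182. ] 0.0998
```

{"api": "apply_moves", "payload": {"deltas": [{"claw": -0.4, "delta_pos": [-0.96, -0.05, 3.87], "yaw": -0.019}, {"claw": -0.4, "delta_pos": [-0.97, -0.08, 3.87], "yaw": -0.019}, {"claw": -0.4, "delta_pos": [0.0, 0.0, 2.5], "yaw": 0}, {"claw": -0.4, "delta_pos": [0.0, 0.0, 2.5], "yaw": 0}, {"claw": -0.4, "delta_pos": [0.0, 0.0, 0.8], "yaw": 0}, {"claw": -0.2, "delta_pos": [0, 0, 0], "yaw": 0}, {"claw": 0.05, "delta_pos": [0, 0, 0], "yaw": 0}, {"claw": 0.05, "delta_pos": [0, 0, 0], "yaw": 0}], "grip_force": 30}}

```text
clock: 10.38
eef_pos: [439.6, 60.8, 183.8]
tcp_rot: [-3.142, -0.001, 0.1]
contact_force: [-0.8, 0.0, 0.3]
opening: 0.476
grasp_force: 0.0
```

```bash
cat >> h.py <<'E'
def edges(n,rows,zl=(7,20)):
    s=r.sense();f=r.grab_frame("wrist");np.save(n+".npy",(s,f),allow_pickle=True)
    print(s["eef_pos"].round(2),s["tcp_rot"].round(4),s["clock"],"open",s["opening"]*85,s["grasp_force"])
    A=np.array(f["T_tool_cam"]);Q,ok=pts(f,A);zz=s["eef_pos"][2]-Q[...,2]
    for v in rows:
        # list segments of contiguous tz
        out=[];u=190
        row=Q[v]
        a=190
        for u in range(191,371):
            if abs(row[u,2]-row[u-1,2])>3.5 or u==370:
                if u-a>2: out.append((a,u-1,row[a,1].round(1).item(),row[a,2].round().item(),row[u-1,1].round(1).item(),row[u-1,2].round().item()))
                a=u
        print(v,"tx",row[285,0].round(1),out)
E
python3 -c "
from h import *
edges('w7',[180,220,255,265,275,285,295])"
```

```text
[439.57  60.75 183.81] [-3.1416e+00 -1.4000e-03  9.9900e-02] 10.375 open 40.46741849945852 0.0014193516472005285
180 tx 38.8 [(190, 226, -37.0, 184.0, -21.5, 182.0), (228, 236, -20.8, 183.0, -17.4, 183.0), (237, 325, -15.9, 174.0, 18.8, 171.0), (326, 369, 20.7, 183.0, 38.8, 182.0)]
220 tx 18.4 [(190, 210, -38.2, 184.0, -29.1, 182.0), (211, 277, -26.5, 171.0, 0.0, 174.0), (278, 369, 0.4, 183.0, 40.3, 184.0)]
255 tx 7.4 [(190, 209, -39.2, 183.0, -30.6, 183.0), (210, 228, -26.4, 164.0, -20.0, 169.0), (229, 239, -21.6, 183.0, -17.1, 183.0), (240, 317, -15.2, 170.0, 16.7, 172.0), (318, 326, 18.5, 184.0, 21.9, 182.0), (328, 345, 20.4, 166.0, 27.0, 165.0), (346, 369, 31.0, 183.0, 41.5, 184.0)]
265 tx 3.3 [(190, 196, -39.6, 184.0, -36.7, 183.0), (197, 205, -31.6, 164.0, -28.5, 164.0), (206, 228, -26.4, 156.0, -20.0, 168.0), (229, 239, -21.8, 183.0, -17.3, 183.0), (240, 317, -15.5, 171.0, 16.7, 171.0), (318, 326, 18.6, 183.0, 22.2, 184.0), (327, 349, 20.5, 168.0, 26.7, 155.0), (350, 358, 29.0, 164.0, 32.1, 164.0), (361, 369, 38.2, 184.0, 41.5, 183.0)]
275 tx -1.0 [(190, 200, -32.3, 155.0, -28
[... 235 characters left out ...]
.6, 160.0), (332, 354, 20.5, 154.0, 27.2, 148.0), (355, 368, 29.1, 155.0, 33.9, 155.0)]
285 tx -6.6 [(190, 196, -30.9, 149.0, -28.4, 147.0), (197, 222, -26.4, 140.0, -20.1, 152.0), (224, 229, -20.0, 156.0, -20.1, 169.0), (230, 239, -21.7, 183.0, -17.6, 183.0), (240, 316, -15.9, 173.0, 16.4, 169.0), (317, 325, 18.4, 183.0, 22.0, 183.0), (327, 358, 20.4, 165.0, 26.7, 139.0), (359, 369, 29.1, 148.0, 32.6, 147.0)]
295 tx -10.9 [(190, 229, -26.5, 131.0, -20.1, 168.0), (230, 240, -22.0, 184.0, -17.2, 183.0), (241, 249, -15.3, 170.0, -11.6, 166.0), (251, 316, -10.8, 167.0, 16.6, 171.0), (317, 325, 18.5, 183.0, 22.2, 183.0), (326, 364, 20.4, 167.0, 27.3, 133.0), (366, 369, 27.8, 132.0, 28.3, 131.0)]
```

{"api": "apply_moves", "payload": {"deltas": [{"claw": 0.15, "delta_pos": [0, 0, 0.1], "yaw": 0}, {"claw": 0.2, "delta_pos": [0, 0, 0], "yaw": 0}, {"claw": 0.25, "delta_pos": [0, 0, 0], "yaw": 0}, {"claw": 0.3, "delta_pos": [0, 0, 0], "yaw": 0}, {"claw": 0.4, "delta_pos": [0, 0, 0], "yaw": 0}, {"claw": 0.4, "delta_pos": [0, 0, 0], "yaw": 0}]}}

```text
clock: 11.18
eef_pos: [439.4, 60.8, 182.5]
tcp_rot: [-3.142, -0.001, 0.1]
contact_force: [-1.5, 2.7, 8.2]
opening: 0.376
grasp_force: 28.7
```

```bash
python3 -c "
from h import *
edges('w8',[180,220,255,265,275,285,295])"
```

```text
[439.41  60.8  182.52] [-3.1415e+00 -6.0000e-04  9.9900e-02] 11.175 open 31.94792502053997 28.67403706884943
180 tx 39.3 [(190, 241, -36.7, 182.0, -15.1, 181.0), (242, 270, -13.6, 171.0, -2.5, 166.0), (272, 331, -1.8, 166.0, 21.0, 170.0), (332, 369, 23.3, 183.0, 38.6, 182.0)]
220 tx 18.6 [(190, 216, -37.8, 182.0, -26.5, 182.0), (217, 284, -24.1, 171.0, 2.9, 172.0), (285, 351, 3.5, 182.0, 32.0, 182.0), (353, 369, 33.1, 183.0, 40.0, 182.0)]
255 tx 7.9 [(190, 220, -38.7, 181.0, -25.3, 181.0), (221, 237, -22.2, 165.0, -15.8, 165.0), (239, 246, -16.8, 180.0, -13.9, 183.0), (247, 334, -12.5, 172.0, 22.7, 165.0), (335, 369, 26.1, 183.0, 41.0, 182.0)]
265 tx 3.7 [(190, 205, -39.2, 182.0, -32.4, 182.0), (206, 216, -28.2, 165.0, -24.3, 165.0), (217, 237, -22.3, 156.0, -15.7, 163.0), (240, 247, -16.7, 182.0, -13.5, 182.0), (248, 317, -12.1, 171.0, 16.4, 168.0), (318, 338, 16.3, 164.0, 22.6, 155.0), (339, 349, 24.5, 163.0, 28.7, 165.0), (350, 369, 32.8, 182.0, 41.5, 183.0)]
275 tx -0.6 [(190, 197, -39.7, 183.0, -36.3, 182.0), (198, 212, -29.3, 155.0, -24.1, 155.0), (213, 218, -22.3, 147.0, -20.5
[... 154 characters left out ...]
6.4, 167.0), (318, 342, 16.3, 163.0, 23.2, 149.0), (343, 357, 25.0, 156.0, 30.0, 155.0), (358, 369, 36.5, 181.0, 41.8, 182.0)]
285 tx -5.0 [(190, 193, -40.0, 182.0, -38.4, 182.0), (194, 208, -29.2, 147.0, -24.4, 148.0), (209, 236, -22.3, 140.0, -15.8, 159.0), (237, 239, -15.9, 163.0, -15.8, 168.0), (240, 248, -17.0, 182.0, -13.3, 182.0), (249, 318, -11.9, 172.0, 16.3, 162.0), (322, 346, 16.3, 150.0, 23.0, 140.0), (347, 361, 24.7, 147.0, 29.7, 147.0), (362, 369, 39.0, 183.0, 41.8, 181.0)]
295 tx -9.8 [(190, 235, -26.7, 132.0, -15.8, 154.0), (240, 249, -17.2, 183.0, -12.9, 181.0), (250, 306, -11.5, 170.0, 12.2, 168.0), (308, 318, 13.0, 168.0, 16.4, 162.0), (319, 367, 16.4, 158.0, 28.0, 132.0)]
```

On closing, the cylinder again shifts about 3.7 mm towards the tool's +y side, the same as before. This offset is repeatable, so I'll align the cylinder to the nest by what the camera shows. Lifting and carrying it over.

```bash
python3 - <<'E'
from h import *
plan([(439.4,60.8,240,0.1),(501.8,-58.7,240,0.04)],claw=0.45,step=35)
E
```

```text
[{"claw": 0.45, "delta_pos": [0.0, 0.0, -2.87], "yaw": -0.0}, {"claw": 0.45, "delta_pos": [0.0, 0.0, -2.88], "yaw": -0.0}, {"claw": 0.45, "delta_pos": [1.25, 3.13, 0.0], "yaw": 0.015}, {"claw": 0.45, "delta_pos": [1.31, 3.11, 0.0], "yaw": 0.015}, {"claw": 0.45, "delta_pos": [1.34, 3.09, 0.0], "yaw": 0.015}, {"claw": 0.45, "delta_pos": [1.4, 3.07, 0.0], "yaw": 0.015}]
end [501.8 -58.7 240. ] 0.04
```

{"api": "apply_moves", "payload": {"deltas": [{"claw": 0.45, "delta_pos": [0, 0, -2.87], "yaw": 0}, {"claw": 0.45, "delta_pos": [0, 0, -2.88], "yaw": 0}, {"claw": 0.45, "delta_pos": [1.25, 3.13, 0.0], "yaw": 0.015}, {"claw": 0.45, "delta_pos": [1.31, 3.11, 0.0], "yaw": 0.015}, {"claw": 0.45, "delta_pos": [1.34, 3.09, 0.0], "yaw": 0.015}, {"claw": 0.45, "delta_pos": [1.4, 3.07, 0.0], "yaw": 0.015}, {"claw": 0.45, "delta_pos": [0, 0, 0], "yaw": 0}, {"claw": 0.45, "delta_pos": [0, 0, 0], "yaw": 0}], "grip_force": 45}}

```text
clock: 12.22
eef_pos: [501.0, -58.6, 239.2]
tcp_rot: [-3.141, 0.002, 0.039]
contact_force: [-0.1, -0.1, -2.8]
opening: 0.367
grasp_force: 44.7
```

```bash
python3 -c "
from h import *
edges('w9',range(140,310,10))
s,f=np.load('w9.npy',allow_pickle=True);cv2.imwrite('pics/w9.png',f['img'])"
```

```text
[500.96 -58.64 239.18] [-3.1412e+00  1.5000e-03  3.9400e-02] 12.225 open 31.203427845644338 44.69297400384676
140 tx 54.2 [(190, 217, -48.8, 238.0, -33.7, 239.0), (218, 228, -32.0, 232.0, -26.0, 227.0), (229, 231, -24.1, 217.0, -23.1, 217.0), (232, 241, -21.7, 209.0, -17.2, 208.0), (242, 326, -13.4, 175.0, 18.7, 171.0), (327, 334, 24.2, 210.0, 27.5, 210.0), (337, 355, 32.0, 229.0, 40.8, 225.0), (357, 359, 40.9, 221.0, 40.8, 215.0), (361, 369, 40.7, 210.0, 42.7, 203.0)]
150 tx 50.7 [(190, 218, -49.2, 238.0, -33.5, 239.0), (219, 229, -31.7, 232.0, -25.8, 228.0), (232, 240, -21.9, 210.0, -18.0, 210.0), (241, 326, -13.6, 171.0, 18.7, 170.0), (327, 336, 25.1, 216.0, 29.9, 218.0), (337, 342, 32.2, 229.0, 34.8, 228.0), (344, 346, 35.9, 228.0, 37.0, 228.0), (349, 369, 34.3, 206.0, 42.0, 198.0)]
160 tx 46.7 [(190, 219, -49.6, 239.0, -33.2, 239.0), (220, 230, -31.4, 232.0, -25.5, 228.0), (233, 240, -21.4, 208.0, -18.1, 210.0), (241, 326, -13.9, 173.0, 19.0, 171.0), (327, 335, 25.4, 216.0, 29.3, 215.0), (336, 369, 29.0, 210.0, 41.5, 195.0)]
170 tx 43.0 [(190, 195, -50.0, 239.0, -46.9, 238.0), (
[... 3353 characters left out ...]
08, -28.6, 143.0, -23.6, 144.0), (209, 235, -21.7, 136.0, -15.4, 152.0), (241, 249, -22.8, 238.0, -17.7, 237.0), (250, 295, -11.4, 170.0, 7.6, 168.0), (297, 318, 8.4, 167.0, 16.2, 159.0), (319, 321, 16.0, 155.0, 16.1, 150.0), (322, 346, 15.9, 146.0, 22.3, 136.0), (347, 362, 24.2, 144.0, 29.5, 144.0), (363, 369, 54.0, 239.0, 57.9, 239.0)]
300 tx -12.5 [(190, 218, -25.1, 126.0, -17.4, 128.0), (219, 229, -18.2, 134.0, -15.2, 135.0), (230, 236, -15.4, 139.0, -15.5, 155.0), (240, 249, -23.8, 239.0, -17.9, 238.0), (251, 288, -10.9, 169.0, 4.7, 169.0), (290, 294, 5.6, 168.0, 7.3, 168.0), (296, 315, 8.1, 169.0, 16.0, 168.0), (317, 336, 16.0, 160.0, 19.0, 135.0), (337, 369, 18.2, 128.0, 27.9, 128.0)]
```

View pics/w9.png

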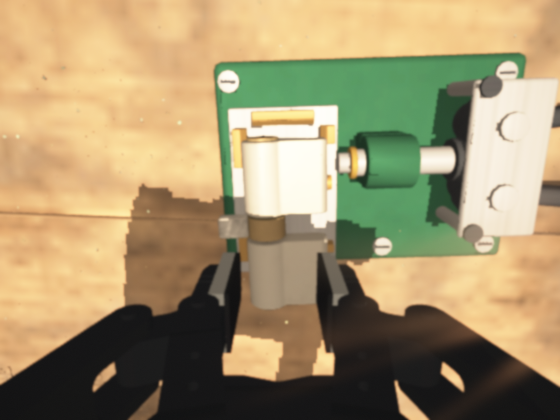

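{"api": "apply_moves", "payload": {"deltas": [{"claw": 0.45, "delta_pos": [0.12, -0.02, 0], "yaw": 0.004}, {"claw": 0.45, "delta_pos": [0, 0, 1.3], "yaw": 0}, {"claw": 0.45, "delta_pos": [0, 0, 1.2], "yaw": 0}, {"claw": 0.45, "delta_pos": [0, 0, 0], "yaw": 0}, {"claw": 0.45, "delta_pos": [0, 0, 0], "yaw": 0}, {"claw": 0.45, "delta_pos": [0, 0, 0], "yaw": 0}]}}

```text
clock: 13.02
eef_pos: [503.0, -58.6, 214.8]
tcp_rot: [3.142, -0.0, 0.036]
contact_force: [-1.2, -0.1, -2.7]
opening: 0.366
grasp_force: 44.7
```

```bash
python3 - <<'E'
from h import *
edges('w10',[125,130,135,140,150,160,190,210,240,250])
s,f=np.load('w10.npy',allow_pickle=True);T=wristT(s,f);P,_=pts(f,T)
hsv=cv2.cvtColor(f["img"],cv2.COLOR_BGR2HSV)
b=((hsv[...,0]>12)&(hsv[...,0]<32)&(hsv[...,1]>90)&(P[...,2]>24)&(P[...,2]<36)).astype(np.uint8)
k,l,st,ce=cv2.connectedComponentsWithStats(b)
for i in range(1,k):
    if st[i,4]>60: Q=P[l==i];print("brass",st[i],Q.mean(0).round(1),Q.min(0).round(1),Q.max(0).round(1))
E
```

```text
[503.02 -58.65 214.8 ] [ 3.1415e+00 -4.0000e-04  3.5800e-02] 13.025 open 31.123414832743407 44.72363397886511
125 tx 58.7 [(190, 207, -42.8, 215.0, -34.3, 214.0), (208, 219, -32.5, 207.0, -26.9, 205.0), (220, 245, -24.4, 192.0, -13.7, 192.0), (246, 318, -12.5, 184.0, 17.1, 186.0), (319, 344, 18.1, 191.0, 29.2, 193.0), (345, 369, 31.6, 205.0, 42.1, 202.0)]
130 tx 56.6 [(190, 207, -42.8, 215.0, -34.5, 215.0), (208, 219, -32.5, 207.0, -27.1, 205.0), (220, 245, -24.6, 192.0, -13.7, 192.0), (246, 317, -12.7, 185.0, 16.8, 186.0), (318, 344, 17.7, 191.0, 29.1, 193.0), (345, 369, 31.5, 203.0, 42.8, 205.0)]
135 tx 54.1 [(190, 208, -43.0, 215.0, -34.0, 214.0), (209, 220, -31.9, 206.0, -26.4, 204.0), (221, 245, -24.2, 192.0, -13.9, 193.0), (247, 254, -12.5, 187.0, -9.6, 188.0), (255, 259, -9.5, 192.0, -7.7, 191.0), (260, 263, -6.4, 175.0, -5.2, 174.0), (264, 274, -5.0, 178.0, -1.0, 177.0), (275, 341, -0.8, 193.0, 26.8, 186.0), (344, 369, 31.1, 203.0, 43.0, 204.0)]
140 tx 54.3 [(190, 208, -43.1, 215.0, -34.2, 215.0), (209, 220, -32.4, 208.0, -26.8, 205.0), (223, 241, -22.4, 185.0, -15.4, 191.0),
[... 1698 characters left out ...]
07.0, -27.0, 204.0), (226, 228, -25.9, 203.0, -24.9, 204.0), (229, 231, -22.6, 191.0, -21.9, 193.0), (232, 246, -20.3, 185.0, -14.2, 187.0), (247, 326, -12.2, 171.0, 20.1, 170.0), (327, 342, 23.7, 192.0, 31.2, 194.0), (343, 369, 33.6, 204.0, 46.7, 204.0)]
brass [ 247  117   71   19 1123] [561.4 -58.5  29.4] [557.1 -73.5  25.6] [565.6 -44.2  35.5]
brass [325 134  17  22 328] [554.8 -80.7  29.3] [550.1 -84.1  26.2] [559.1 -77.   31.4]
brass [224 138  19  46 709] [546.4 -38.5  29.3] [536.6 -42.2  25.3] [555.7 -34.7  31.7]
brass [356 159  13  12  74] [548.  -92.2  33.5] [545.2 -94.8  28.4] [549.5 -91.   36. ]
brass [232 246  17  42 360] [498.  -43.1  28.4] [486.7 -45.6  24.1] [506.2 -37.9  31.1]
```

{"api": "apply_moves", "payload": {"deltas": [{"claw": 0.45, "delta_pos": [-0.12, 0.02, 0.1], "yaw": 0}, {"claw": 0.45, "delta_pos": [0, 0, 0.1], "yaw": 0}, {"claw": 0.45, "delta_pos": [0, 0, 0.1], "yaw": 0}, {"claw": 0.45, "delta_pos": [0, 0, 0], "yaw": 0}]}}

```text
clock: 13.58
eef_pos: [501.7, -58.9, 211.6]
tcp_rot: [3.142, -0.0, 0.036]
contact_force: [0.5, -0.3, -2.0]
opening: 0.373
grasp_force: 44.7
```

{"api": "apply_moves", "payload": {"deltas": [{"claw": 0.45, "delta_pos": [0, 0, 0.1], "yaw": 0}, {"claw": 0.45, "delta_pos": [0, 0, 0.1], "yaw": 0}, {"claw": 0.45, "delta_pos": [0, 0, 0], "yaw": 0}]}}

```text
clock: 13.95
eef_pos: [502.0, -59.2, 210.0]
tcp_rot: [3.141, -0.001, 0.036]
contact_force: [-2.4, -4.6, 5.7]
opening: 0.368
grasp_force: 45.4
```

{"api": "apply_moves", "payload": {"deltas": [{"claw": 0.45, "delta_pos": [0, 0.1, -0.05], "yaw": 0}, {"claw": 0.45, "delta_pos": [0, 0, 0], "yaw": 0}, {"claw": 0.45, "delta_pos": [0, 0.0, 0.1], "yaw": 0}, {"claw": 0.45, "delta_pos": [0, 0, 0], "yaw": 0}]}}

```text
clock: 14.45
eef_pos: [501.9, -60.0, 209.3]
tcp_rot: [3.141, -0.0, 0.036]
contact_force: [-0.8, -4.0, 4.2]
opening: 0.365
grasp_force: 45.2
```

```bash
python3 -c "
from h import *
print(r.sense()['contact_force'],r.sense()['wrist_torque'])
edges('w11',[140,150,190,210,240,250,270,290])"
```

```text
[-0.81250488 -3.99891936  4.17831238] [-0.51714616  0.10149106 -0.02779202]
[501.86 -60.02 209.26] [ 3.1412e+00 -4.0000e-04  3.6000e-02] 14.45 open 31.014542200430032 45.2453631546814
140 tx 54.3 [(190, 203, -41.7, 208.0, -35.4, 208.0), (204, 213, -33.6, 202.0, -28.9, 199.0), (218, 235, -23.6, 180.0, -17.0, 182.0), (236, 241, -17.1, 187.0, -15.0, 186.0), (242, 326, -13.4, 174.0, 18.6, 170.0), (327, 341, 20.3, 180.0, 26.0, 181.0), (343, 369, 30.0, 199.0, 40.4, 193.0)]
150 tx 50.6 [(190, 204, -41.8, 208.0, -35.3, 209.0), (205, 215, -33.2, 201.0, -28.2, 199.0), (218, 240, -23.8, 180.0, -15.5, 186.0), (241, 326, -13.5, 170.0, 18.7, 170.0), (327, 340, 20.5, 180.0, 25.7, 180.0), (343, 369, 30.1, 198.0, 39.1, 187.0)]
190 tx 35.3 [(190, 207, -43.1, 208.0, -34.7, 208.0), (208, 219, -33.1, 202.0, -27.2, 198.0), (222, 242, -24.0, 187.0, -15.1, 186.0), (243, 326, -13.4, 172.0, 19.1, 168.0), (327, 342, 21.9, 186.0, 28.5, 187.0), (343, 355, 31.0, 198.0, 36.7, 199.0), (356, 369, 33.0, 179.0, 36.9, 173.0)]
210 tx 26.8 [(190, 209, -44.0, 209.0, -34.5, 209.0), (210, 220, -32.4, 201.0, -27.1, 198.0), (
[... 756 characters left out ...]
, 208.0, -40.5, 209.0), (202, 215, -28.7, 159.0, -23.7, 159.0), (216, 236, -21.7, 151.0, -15.2, 156.0), (237, 239, -15.5, 161.0, -15.4, 168.0), (241, 248, -16.2, 182.0, -13.5, 187.0), (249, 317, -11.6, 170.0, 16.1, 165.0), (318, 339, 16.1, 161.0, 22.6, 152.0), (340, 353, 24.3, 159.0, 29.5, 160.0), (354, 369, 38.6, 199.0, 46.2, 199.0)]
290 tx -7.4 [(190, 192, -46.8, 208.0, -46.1, 209.0), (193, 208, -28.7, 144.0, -23.6, 144.0), (209, 237, -21.8, 137.0, -15.3, 157.0), (242, 249, -16.5, 186.0, -13.2, 187.0), (250, 315, -11.4, 170.0, 16.0, 169.0), (317, 322, 15.9, 161.0, 16.2, 148.0), (323, 346, 16.1, 144.0, 22.6, 137.0), (347, 362, 24.2, 143.0, 29.4, 144.0), (363, 369, 46.3, 208.0, 49.3, 208.0)]
```

{"api": "apply_moves", "payload": {"deltas": [{"claw": 0.45, "delta_pos": [0, 0.1, 0], "yaw": 0}, {"claw": 0.45, "delta_pos": [0, 0, 0], "yaw": 0}, {"claw": 0.45, "delta_pos": [0, 0.0, 0.1], "yaw": 0}, {"claw": 0.45, "delta_pos": [0, 0, 0], "yaw": 0}]}}

```text
clock: 15.0
eef_pos: [501.7, -61.0, 207.9]
tcp_rot: [3.141, 0.0, 0.036]
contact_force: [-0.1, -3.5, -1.6]
opening: 0.364
grasp_force: 44.4
```

{"api": "apply_moves", "payload": {"deltas": [{"claw": 0.45, "delta_pos": [0, 0.1, 0], "yaw": 0}, {"claw": 0.45, "delta_pos": [0, 0, 0.1], "yaw": 0}, {"claw": 0.45, "delta_pos": [0, 0.0, 0], "yaw": 0}]}}

```text
clock: 15.38
eef_pos: [501.6, -61.7, 206.9]
tcp_rot: [-3.141, 0.001, 0.036]
contact_force: [-0.3, -0.1, -1.2]
opening: 0.368
grasp_force: 44.7
```

It's inside the walls with the forces gone. Lowering to the floor and releasing.

{"api": "apply_moves", "payload": {"deltas": [{"claw": 0.45, "delta_pos": [0, 0, 0.1], "yaw": 0}, {"claw": 0.45, "delta_pos": [0, 0, 0.1], "yaw": 0}, {"claw": 0.45, "delta_pos": [0, 0, 0], "yaw": 0}]}}

```text
clock: 15.75
eef_pos: [501.7, -61.8, 205.0]
tcp_rot: [-3.142, 0.0, 0.036]
contact_force: [-0.6, 0.6, -1.7]
opening: 0.369
grasp_force: 44.8
```

{"api": "apply_moves", "payload": {"deltas": [{"claw": 0.45, "delta_pos": [0, 0, 0.05], "yaw": 0}, {"claw": 0.45, "delta_pos": [0, 0, 0.05], "yaw": 0}, {"claw": 0.45, "delta_pos": [0, 0, 0], "yaw": 0}]}}

```text
clock: 16.12
eef_pos: [501.8, -61.9, 204.6]
tcp_rot: [3.142, 0.0, 0.036]
contact_force: [-3.5, 0.2, 9.8]
opening: 0.364
grasp_force: 45.8
```

{"api": "apply_moves", "payload": {"deltas": [{"claw": 0.2, "delta_pos": [0, 0, -0.05], "yaw": 0}, {"claw": 0, "delta_pos": [0, 0, 0], "yaw": 0}, {"claw": -0.2, "delta_pos": [0, 0, 0], "yaw": 0}, {"claw": -0.3, "delta_pos": [0, 0, -2], "yaw": 0}, {"claw": -0.6, "delta_pos": [1, 0, -5], "yaw": 0}, {"claw": -1, "delta_pos": [1, 0, -4], "yaw": 0}, {"claw": -1, "delta_pos": [0, 0, 0], "yaw": 0}, {"claw": -1, "delta_pos": [0, 0, 0], "yaw": 0}]}}

```text
clock: 17.12
eef_pos: [521.2, -61.0, 314.0]
tcp_rot: [-3.141, 0.001, 0.036]
contact_force: [-0.6, 1.1, -0.5]
opening: 1.0
grasp_force: 0.0
```

```bash
python3 - <<'E'
from h import *
cyl('w12',z0=24,rows=(100,250),cols=(200,345))
s,f=np.load('w12.npy',allow_pickle=True)
big=cv2.resize(f["img"][90:290,190:470],None,fx=2.8,fy=2.8,interpolation=cv2.INTER_CUBIC);cv2.imwrite("pics/w12.png",big)
E
```

```text
[521.23 -61.05 313.95] [-3.1415e+00  8.0000e-04  3.5900e-02] 17.125 open 84.96684808578236
[ 243  148   70  102 4528] ((520.6550903320312, -64.50277709960938), (72.37808990478516, 31.05267333984375), 2.252732992172241)
148 310 310 [ 37.1  22.4 283.6] [ 37.1  22.4 283.6]
156 257 304 [ 32.5 -13.7 277.5] [ 32.2  18.1 279.4]
164 257 304 [ 26.8 -13.9 279.3] [ 26.6  18.2 280.3]
172 258 307 [ 21.2 -13.3 279.4] [ 20.8  20.5 281.3]
180 258 305 [ 15.5 -13.4 279.8] [ 15.9  19.  278. ]
188 259 305 [ 10.1 -12.7 278.7] [  9.8  19.2 280.2]
196 244 281 [  3.8 -23.5 281. ] [  3.8   2.5 281. ]
204 244 281 [ -1.4 -23.4 278.7] [ -1.8   2.5 280.3]
212 260 305 [ -7.2 -12.3 278.5] [ -7.5  19.5 279.5]
220 260 306 [-13.6 -12.4 279.8] [-13.3  20.3 279. ]
228 261 306 [-19.3 -11.7 279.1] [-19.   20.4 278.1]
236 261 307 [-26.  -11.9 280.7] [-27.1  21.7 283.6]
244 262 305 [-31.5 -11.2 278.9] [-31.2  19.9 278.1]
```

View pics/w12.png

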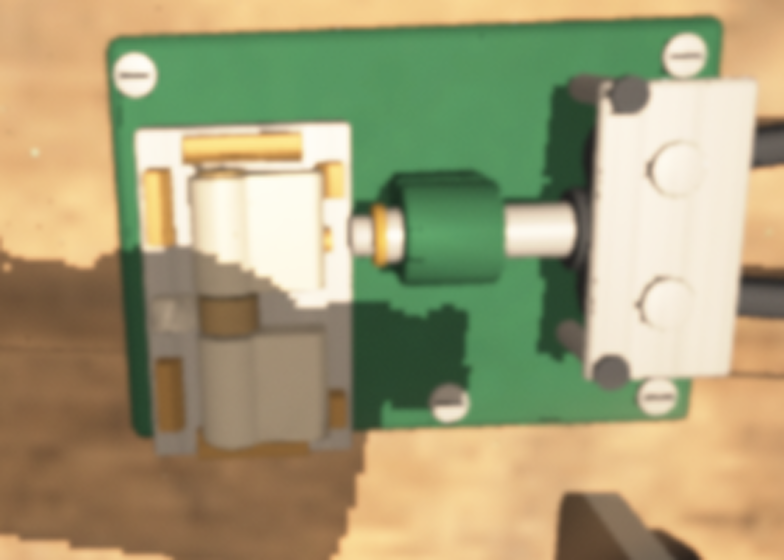

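The cylinder is seated flat in the nest. The plug at crop (327,238) faces the punch at (360,237), and the cylinder sits a little forward, so the punch will push it back. Now the handles.

```bash
python3 - <<'E'
from h import *
plan([(555.5,-285.5,314,1.639)])
E
```

```text
[{"claw": -1, "delta_pos": [0.26, 2.26, -0.01], "yaw": -0.16}, {"claw": -1, "delta_pos": [-0.09, 2.27, -0.0], "yaw": -0.16}, {"claw": -1, "delta_pos": [-0.46, 2.22, -0.01], "yaw": -0.16}, {"claw": -1, "delta_pos": [-0.81, 2.12, -0.0], "yaw": -0.16}, {"claw": -1, "delta_pos": [-1.13, 1.97, -0.01], "yaw": -0.16}, {"claw": -1, "delta_pos": [-1.43, 1.76, -0.01], "yaw": -0.16}, {"claw": -1, "delta_pos": [-1.7, 1.51, -0.0], "yaw": -0.16}, {"claw": -1, "delta_pos": [-1.92, 1.22, -0.01], "yaw": -0.16}]
[{"claw": -1, "delta_pos": [-2.08, 0.9, -0.0], "yaw": -0.16}, {"claw": -1, "delta_pos": [-2.2, 0.56, -0.01], "yaw": -0.16}]
end [ 555.5 -285.5  314. ] 1.6358
```

{"api": "apply_moves", "payload": {"deltas": [{"claw": -1, "delta_pos": [0.26, 2.26, 0], "yaw": -0.16}, {"claw": -1, "delta_pos": [-0.09, 2.27, 0], "yaw": -0.16}, {"claw": -1, "delta_pos": [-0.46, 2.22, 0], "yaw": -0.16}, {"claw": -1, "delta_pos": [-0.81, 2.12, 0], "yaw": -0.16}, {"claw": -1, "delta_pos": [-1.13, 1.97, 0], "yaw": -0.16}, {"claw": -1, "delta_pos": [-1.43, 1.76, 0], "yaw": -0.16}, {"claw": -1, "delta_pos": [-1.7, 1.51, 0], "yaw": -0.16}, {"claw": -1, "delta_pos": [-1.92, 1.22, 0], "yaw": -0.16}]}}

```text
clock: 18.18
eef_pos: [548.7, -241.2, 312.6]
tcp_rot: [-3.138, -0.001, 1.321]
contact_force: [-0.6, 0.4, 0.4]
opening: 1.003
grasp_force: 0.0
```

{"api": "apply_moves", "payload": {"deltas": [{"claw": -1, "delta_pos": [-2.08, 0.9, 0], "yaw": -0.16}, {"claw": -1, "delta_pos": [-2.2, 0.56, 0], "yaw": -0.16}, {"claw": -1, "delta_pos": [0, 0, 0], "yaw": 0}, {"claw": -1, "delta_pos": [0, 0, 0], "yaw": 0}]}}

```text
clock: 18.68
eef_pos: [555.7, -284.9, 313.3]
tcp_rot: [-3.14, -0.002, 1.633]
contact_force: [-0.4, -0.0, 0.6]
opening: 1.002
grasp_force: 0.0
```

```bash
cat > blue.py <<'E'
from h import *
def blue(n):
    s=r.sense();f=r.grab_frame("wrist");np.save(n+".npy",(s,f),allow_pickle=True)
    print(s["eef_pos"].round(1),s["tcp_rot"].round(4),s["clock"],s["opening"]*85,s["grasp_force"],s["contact_force"].round(1))
    P,ok=pts(f,np.array(f["T_tool_cam"]));hsv=cv2.cvtColor(f["img"],cv2.COLOR_BGR2HSV)
    b=((hsv[...,0]>100)&(hsv[...,0]<130)&(hsv[...,1]>120)&(hsv[...,2]>40)).astype(np.uint8)
    b=cv2.morphologyEx(b,cv2.MORPH_CLOSE,np.ones((9,9),np.uint8))
    k,l,st,ce=cv2.connectedComponentsWithStats(b)
    for i in range(1,k):
        if st[i,4]>150:
            Q=P[(l==i)&ok];print(st[i],"tool min",np.percentile(Q,1,0).round(1),"max",np.percentile(Q,99,0).round(1))
            for tx in (-30,-15,0,15,30,45):
                q=Q[abs(Q[:,0]-tx)<2]
                if len(q)>5: print("   tx",tx,"ty",np.percentile(q[:,1],[3,97]).round(1),"tz",np.median(q[:,2]).round(1))
E
python3 -c "
from blue import *
blue('b1')"
```

```text
[ 555.7 -284.9  313.3] [-3.1395e+00 -1.5000e-03  1.6326e+00] 18.675 85.17504080899124 0.0 [-0.4 -0.   0.6]
[ 309  133   27  123 1643] tool min [-35.4  19.8 271.8] max [ 47.7  38.  277. ]
   tx -30 ty [27.1 38.9] tz 273.2
   tx -15 ty [25.8 33.7] tz 273.3
   tx 0 ty [24.2 32.4] tz 273.6
   tx 15 ty [22.5 31.3] tz 273.8
   tx 30 ty [20.8 29.5] tz 273.8
   tx 45 ty [19.1 27.4] tz 273.8
[ 226  134   24  123 1623] tool min [-35.8 -37.5 271.8] max [ 47.6 -21.  278.6]
   tx -30 ty [-38.2 -26.9] tz 273.2
   tx -15 ty [-33.7 -26.5] tz 273.2
   tx 0 ty [-32.4 -24.6] tz 273.8
   tx 15 ty [-31.2 -23.3] tz 273.6
   tx 30 ty [-30.  -21.7] tz 274.0
   tx 45 ty [-28.9 -20.6] tz 274.1
```

{"api": "apply_moves", "payload": {"deltas": [{"claw": -1, "delta_pos": [0.2, 0, 4.4], "yaw": 0}, {"claw": -1, "delta_pos": [0, 0, 4.4], "yaw": 0}, {"claw": -1, "delta_pos": [0, 0, 3], "yaw": 0}, {"claw": -1, "delta_pos": [0, 0, 1.4], "yaw": 0}, {"claw": -1, "delta_pos": [0, 0, 0], "yaw": 0}, {"claw": -0.75, "delta_pos": [0, 0, 0], "yaw": 0}, {"claw": -0.65, "delta_pos": [0, 0, 0], "yaw": 0}, {"claw": -0.65, "delta_pos": [0, 0, 0], "yaw": 0}], "grip_force": 20}}

```text
clock: 19.73
eef_pos: [556.4, -283.7, 183.5]
tcp_rot: [3.14, 0.001, 1.636]
contact_force: [-0.4, 0.0, 0.0]
opening: 0.822
grasp_force: 0.1
```

{"api": "apply_moves", "payload": {"deltas": [{"claw": -0.6, "delta_pos": [0, 0, 0], "yaw": 0}, {"claw": -0.55, "delta_pos": [0, 0, 0], "yaw": 0}, {"claw": -0.55, "delta_pos": [0, 0, 0], "yaw": 0}]}}

```text
clock: 20.1
eef_pos: [556.4, -283.6, 182.7]
tcp_rot: [3.141, 0.0, 1.636]
contact_force: [0.2, -0.1, 1.0]
opening: 0.776
grasp_force: 1.0
```

{"api": "apply_moves", "payload": {"deltas": [{"claw": -0.5, "delta_pos": [0, 0, 0], "yaw": 0}, {"claw": -0.46, "delta_pos": [0, 0, 0], "yaw": 0}, {"claw": -0.46, "delta_pos": [0, 0, 0], "yaw": 0}]}}

```text
clock: 20.48
eef_pos: [556.3, -283.6, 182.7]
tcp_rot: [3.141, 0.0, 1.636]
contact_force: [0.7, -0.8, 1.2]
opening: 0.731
grasp_force: 1.2
```

```bash
python3 -c "
from blue import *
blue('b2')"
```

```text
[ 556.3 -283.6  182.7] [3.1412e+00 2.0000e-04 1.6358e+00] 20.475 62.14463916155779 1.2069451579009183 [ 0.7 -0.8  1.2]
[ 189  173   39  215 6333] tool min [-30.6 -32.6 100.2] max [ 46.6 -18.7 153.3]
   tx -30 ty [-32.  -23.4] tz 143.2
   tx -15 ty [-31.3 -22.9] tz 142.9
   tx 0 ty [-32.2 -22. ] tz 143.3
   tx 15 ty [-30.1 -19. ] tz 143.2
   tx 30 ty [-28.1 -19.8] tz 142.9
   tx 45 ty [-27.2 -18.9] tz 143.3
[ 328  172   35  144 4154] tool min [ -1.6  15.6 141.2] max [ 47.1  27.4 150.2]
   tx 0 ty [18.8 28.2] tz 143.3
   tx 15 ty [17.6 26.4] tz 143.2
   tx 30 ty [16.3 25. ] tz 143.0
   tx 45 ty [15.4 23.9] tz 143.3
[334 350  33  39 894] tool min [-31.5  13.9  88.8] max [ 16.9  32.1 152.7]
   tx -30 ty [20.7 32.6] tz 142.9
   tx -15 ty [23.1 28.3] tz 142.4
   tx 15 ty [13.9 16.1] tz 90.2
```

Spring only so far, about 1 N. Continuing to close in steps.

{"api": "apply_moves", "payload": {"deltas": [{"claw": -0.42, "delta_pos": [0, 0, 0], "yaw": 0}, {"claw": -0.38, "delta_pos": [0, 0, 0], "yaw": 0}, {"claw": -0.38, "delta_pos": [0, 0, 0], "yaw": 0}]}}

```text
clock: 20.9
eef_pos: [556.3, -283.6, 182.7]
tcp_rot: [3.141, 0.0, 1.636]
contact_force: [1.9, 0.7, 2.5]
opening: 0.688
grasp_force: 1.3
```

{"api": "apply_moves", "payload": {"deltas": [{"claw": -0.34, "delta_pos": [0, 0, 0], "yaw": 0}, {"claw": -0.34, "delta_pos": [0, 0, 0], "yaw": 0}]}}

```text
clock: 21.15
eef_pos: [556.3, -283.6, 182.6]
tcp_rot: [3.141, 0.0, 1.636]
contact_force: [2.7, -0.9, 2.4]
opening: 0.669
grasp_force: 1.3
```

{"api": "apply_moves", "payload": {"deltas": [{"claw": -0.3, "delta_pos": [0, 0, 0], "yaw": 0}, {"claw": -0.3, "delta_pos": [0, 0, 0], "yaw": 0}]}}

```text
clock: 21.4
eef_pos: [556.3, -283.6, 182.7]
tcp_rot: [3.141, 0.0, 1.636]
contact_force: [2.1, 0.2, 2.3]
opening: 0.651
grasp_force: 2.4
```

{"api": "apply_moves", "payload": {"deltas": [{"claw": -0.26, "delta_pos": [0, 0, 0], "yaw": 0}, {"claw": -0.26, "delta_pos": [0, 0, 0], "yaw": 0}]}}

```text
clock: 21.65
eef_pos: [556.3, -283.6, 182.8]
tcp_rot: [3.141, 0.0, 1.636]
contact_force: [1.8, -1.0, 4.0]
opening: 0.634
grasp_force: 3.5
```

{"api": "apply_moves", "payload": {"deltas": [{"claw": -0.23, "delta_pos": [0, 0, 0], "yaw": 0}, {"claw": -0.23, "delta_pos": [0, 0, 0], "yaw": 0}]}}

```text
clock: 21.9
eef_pos: [556.3, -283.6, 182.8]
tcp_rot: [3.141, 0.0, 1.636]
contact_force: [2.0, -0.8, 4.5]
opening: 0.618
grasp_force: 4.3
```

{"api": "apply_moves", "payload": {"deltas": [{"claw": -0.2, "delta_pos": [0, 0, 0], "yaw": 0}, {"claw": -0.2, "delta_pos": [0, 0, 0], "yaw": 0}]}}

```text
clock: 22.15
eef_pos: [556.3, -283.6, 182.9]
tcp_rot: [3.141, 0.0, 1.636]
contact_force: [1.7, -0.5, 5.7]
opening: 0.605
grasp_force: 5.1
```

{"api": "apply_moves", "payload": {"deltas": [{"claw": -0.17, "delta_pos": [0, 0, 0], "yaw": 0}, {"claw": -0.17, "delta_pos": [0, 0, 0], "yaw": 0}]}}

```text
clock: 22.4
eef_pos: [556.3, -283.7, 183.0]
tcp_rot: [3.141, 0.0, 1.636]
contact_force: [2.2, -0.2, 6.8]
opening: 0.584
grasp_force: 5.9
```

{"api": "apply_moves", "payload": {"deltas": [{"claw": -0.14, "delta_pos": [0, 0, 0], "yaw": 0}, {"claw": -0.14, "delta_pos": [0, 0, 0], "yaw": 0}]}}

```text
clock: 22.65
eef_pos: [556.3, -283.7, 183.0]
tcp_rot: [3.141, 0.0, 1.636]
contact_force: [1.4, -0.2, 7.9]
opening: 0.573
grasp_force: 6.5
```

{"api": "apply_moves", "payload": {"deltas": [{"claw": -0.12, "delta_pos": [0, 0, 0], "yaw": 0}, {"claw": -0.12, "delta_pos": [0, 0, 0], "yaw": 0}]}}

```text
clock: 22.9
eef_pos: [556.3, -283.7, 183.1]
tcp_rot: [3.141, 0.0, 1.636]
contact_force: [0.6, 0.4, 8.1]
opening: 0.563
grasp_force: 6.9
```

{"api": "apply_moves", "payload": {"deltas": [{"claw": -0.1, "delta_pos": [0, 0, 0], "yaw": 0}, {"claw": -0.1, "delta_pos": [0, 0, 0], "yaw": 0}]}}

```text
clock: 23.15
eef_pos: [556.3, -283.7, 183.1]
tcp_rot: [3.141, 0.0, 1.636]
contact_force: [2.2, -0.4, 8.3]
opening: 0.55
grasp_force: 7.3
```

{"api": "apply_moves", "payload": {"deltas": [{"claw": -0.08, "delta_pos": [0, 0, 0], "yaw": 0}, {"claw": -0.08, "delta_pos": [0, 0, 0], "yaw": 0}]}}

```text
clock: 23.4
eef_pos: [556.3, -283.7, 183.2]
tcp_rot: [3.141, 0.0, 1.636]
contact_force: [1.0, 0.2, 8.9]
opening: 0.541
grasp_force: 7.6
```

{"api": "apply_moves", "payload": {"deltas": [{"claw": -0.06, "delta_pos": [0, 0, 0], "yaw": 0}, {"claw": -0.06, "delta_pos": [0, 0, 0], "yaw": 0}]}}

```text
clock: 23.65
eef_pos: [556.3, -283.7, 183.2]
tcp_rot: [3.141, 0.0, 1.636]
contact_force: [0.1, 0.6, 9.8]
opening: 0.529
grasp_force: 7.8
```

{"api": "apply_moves", "payload": {"deltas": [{"claw": -0.04, "delta_pos": [0, 0, 0], "yaw": 0}, {"claw": -0.04, "delta_pos": [0, 0, 0], "yaw": 0}]}}

```text
clock: 23.9
eef_pos: [556.3, -283.7, 183.3]
tcp_rot: [3.141, 0.0, 1.636]
contact_force: [0.9, 0.0, 9.2]
opening: 0.522
grasp_force: 7.9
```

{"api": "apply_moves", "payload": {"deltas": [{"claw": -0.02, "delta_pos": [0, 0, 0], "yaw": 0}, {"claw": -0.02, "delta_pos": [0, 0, 0], "yaw": 0}]}}

```text
clock: 24.15
eef_pos: [556.3, -283.7, 183.3]
tcp_rot: [3.141, 0.0, 1.636]
contact_force: [1.0, -0.1, 10.2]
opening: 0.511
grasp_force: 7.9
```

{"api": "apply_moves", "payload": {"deltas": [{"claw": 0.0, "delta_pos": [0, 0, 0], "yaw": 0}, {"claw": 0.0, "delta_pos": [0, 0, 0], "yaw": 0}]}}

```text
clock: 24.4
eef_pos: [556.3, -283.7, 183.3]
tcp_rot: [3.141, 0.0, 1.636]
contact_force: [0.6, -0.3, 10.3]
opening: 0.503
grasp_force: 7.7
```

The force has peaked at 7.9 N and is starting to fall. Continuing, with finer steps near flush.

{"api": "apply_moves", "payload": {"deltas": [{"claw": 0.02, "delta_pos": [0, 0, 0], "yaw": 0}, {"claw": 0.02, "delta_pos": [0, 0, 0], "yaw": 0}]}}

```text
clock: 24.65
eef_pos: [556.3, -283.7, 183.2]
tcp_rot: [3.141, 0.0, 1.636]
contact_force: [1.5, -0.3, 9.2]
opening: 0.492
grasp_force: 6.9
```

{"api": "apply_moves", "payload": {"deltas": [{"claw": 0.04, "delta_pos": [0, 0, 0], "yaw": 0}, {"claw": 0.04, "delta_pos": [0, 0, 0], "yaw": 0}]}}

```text
clock: 24.9
eef_pos: [556.3, -283.7, 182.9]
tcp_rot: [3.141, 0.0, 1.636]
contact_force: [2.3, -1.3, 5.2]
opening: 0.484
grasp_force: 4.4
```

{"api": "apply_moves", "payload": {"deltas": [{"claw": 0.06, "delta_pos": [0, 0, 0], "yaw": 0}, {"claw": 0.06, "delta_pos": [0, 0, 0], "yaw": 0}]}}

```text
clock: 25.15
eef_pos: [556.2, -283.6, 182.6]
tcp_rot: [3.141, 0.0, 1.636]
contact_force: [3.3, 0.1, 1.7]
opening: 0.469
grasp_force: 2.1
```

{"api": "apply_moves", "payload": {"deltas": [{"claw": 0.08, "delta_pos": [0, 0, 0], "yaw": 0}, {"claw": 0.08, "delta_pos": [0, 0, 0], "yaw": 0}]}}

```text
clock: 25.4
eef_pos: [556.2, -283.6, 182.6]
tcp_rot: [3.141, 0.0, 1.636]
contact_force: [3.9, -1.0, 1.7]
opening: 0.459
grasp_force: 2.1
```

It gave, and the force is back down to spring level. Fine steps now until the solid edge is felt.

{"api": "apply_moves", "payload": {"deltas": [{"claw": 0.095, "delta_pos": [0, 0, 0], "yaw": 0}, {"claw": 0.095, "delta_pos": [0, 0, 0], "yaw": 0}]}}

```text
clock: 25.65
eef_pos: [556.2, -283.6, 182.6]
tcp_rot: [3.141, 0.0, 1.636]
contact_force: [3.1, -1.0, 1.4]
opening: 0.452
grasp_force: 3.7
```

{"api": "apply_moves", "payload": {"deltas": [{"claw": 0.11, "delta_pos": [0, 0, 0], "yaw": 0}, {"claw": 0.11, "delta_pos": [0, 0, 0], "yaw": 0}]}}

```text
clock: 25.9
eef_pos: [556.2, -283.6, 182.7]
tcp_rot: [3.141, 0.0, 1.636]
contact_force: [3.4, -1.1, 3.7]
opening: 0.449
grasp_force: 6.2
```

The solid edge is felt at 6.2 N, with the opening stalled, so the plug is flush. Releasing.

{"api": "apply_moves", "payload": {"deltas": [{"claw": 0.05, "delta_pos": [0, 0, 0], "yaw": 0}, {"claw": -0.1, "delta_pos": [0, 0, 0], "yaw": 0}, {"claw": -0.3, "delta_pos": [0, 0, 0], "yaw": 0}, {"claw": -0.5, "delta_pos": [0, 0, 0], "yaw": 0}, {"claw": -0.7, "delta_pos": [0, 0, 0], "yaw": 0}, {"claw": -1, "delta_pos": [0, 0, 0], "yaw": 0}, {"claw": -1, "delta_pos": [0, 0, 0], "yaw": 0}, {"claw": -1, "delta_pos": [0, 0, 0], "yaw": 0}]}}

```text
clock: 26.9
eef_pos: [556.1, -283.6, 182.6]
tcp_rot: [-3.141, -0.0, 1.636]
contact_force: [0.6, -0.3, -0.3]
opening: 1.003
grasp_force: 0.0
```

{"api": "apply_moves", "payload": {"deltas": [{"claw": -1, "delta_pos": [0, 0, -3], "yaw": 0}, {"claw": -1, "delta_pos": [0, 0, -5], "yaw": 0}, {"claw": -1, "delta_pos": [0, 0, -5], "yaw": 0}, {"claw": -1, "delta_pos": [2, 0, 0], "yaw": 0}, {"claw": -1, "delta_pos": [5, 0, 0], "yaw": 0}, {"claw": -1, "delta_pos": [5, 0, 0], "yaw": 0}, {"claw": -1, "delta_pos": [5, 0, 0], "yaw": 0}, {"claw": -1, "delta_pos": [0, 0, 0], "yaw": 0}]}}

```text
clock: 27.9
eef_pos: [544.2, -110.7, 311.6]
tcp_rot: [-3.139, -0.001, 1.639]
contact_force: [-1.0, -1.4, 0.1]
opening: 0.999
grasp_force: 0.0
```

```bash
python3 - <<'E'
from h import *
s=r.sense();f=r.grab_frame("wrist");g=r.grab_frame("top");np.save("end.npy",(s,f,g),allow_pickle=True)
print(s["eef_pos"],s["tcp_rot"],s["clock"])
P,_=pts(f,wristT(s,f));O=np.array([540.1,-60.0]);X=np.array([-.068,.9977]);Y=np.array([-.9977,-.068])
px=(P[...,:2]-O)@X;py=(P[...,:2]-O)@Y;z=P[...,2]
m=(z>31)&(z<45)&(abs(py-17)<45)&(px>-35)&(px<32)
print("raised area px",m.sum())
for y in (-12,-5,0,5,10,25,35,45):
    q=m&(abs(py-y)<1.5);a=px[q&(px>-22)];c=px[q];
    if len(a): print("press y",y,"x",a.min().round(1),a.max().round(1),"all min",c.min().round(1),"z med",np.median(z[q]).round(1))
q=(abs(py)<2)&(z>30)&(z<45)&(px<0)&(px>-60);h=np.histogram(px[q],bins=np.arange(-45,1,1.0));print(h[0])
# handles in top view
P,_=pts(g);hsv=cv2.cvtColor(g["img"],cv2.COLOR_BGR2HSV)
b=(hsv[...,0]>100)&(hsv[...,0]<130)&(hsv[...,1]>120);b[:,:375]=0;b[:,445:]=0;b[:205]=0;b[250:]=0
k,l,st,ce=cv2.connectedComponentsWithStats(b.astype(np.uint8))
for i in range(1,k):
    if st[i,4]>20: print("blue",st[i],P[l==i].mean(0).round(1))
E
```

```text
[ 544.18696627 -110.74587693  311.64194733] [-3.13949871e+00 -1.11249888e-03  1.63928166e+00] 27.9
raised area px 5425
press y -12 x -20.3 13.5 all min -23.7 z med 36.9
press y -5 x -18.4 24.7 all min -34.9 z med 36.8
press y 0 x -19.0 13.5 all min -34.8 z med 36.7
press y 5 x -19.3 13.5 all min -34.8 z med 36.8
press y 10 x -19.2 13.5 all min -19.2 z med 36.6
press y 25 x -19.0 13.5 all min -19.0 z med 36.4
press y 35 x -19.2 23.5 all min -19.2 z med 36.8
press y 45 x -19.2 24.7 all min -22.4 z med 36.8
[ 7  7  8  9  7 10 16  9  8  8  6  7  8 13  6 10  5  7 14  1  0  0  0  0
  0  0  8  6 12  6 12  6 11  8 11  6 12  7 11  7 11 11  7 10  8]
```

```bash
python3 - <<'E'
from h import *
O=np.array([540.1,-60.0]);X=np.array([-.068,.9977]);Y=np.array([-.9977,-.068])
res=[]
for n in("w12","end"):
    d=np.load(n+".npy",allow_pickle=True);s,f=d[0],d[1]
    P,_=pts(f,wristT(s,f));px=(P[...,:2]-O)@X;py=(P[...,:2]-O)@Y;z=P[...,2]
    q=(abs(py)<3)&(z>29.5)&(z<45)&(px<-15)&(px>-45);print(n,np.histogram(px[q],bins=np.arange(-36,-14,1.0))[0])
    res.append(np.percentile(px[q&(px<-25.6)],98))
print(res)
if abs(res[0]-res[1])<1.2: print(r.sign_off())
E
```

```text
w12 [11 11 14  9 15 18  9 17  9 18  8  0  0  0  0 14  8  9 17  8 18]
end [14 10 11 12 22 12 16 10 14 25  1  0  0  0  0  0  2 11  9 18  9]
[np.float64(-25.894816022366314), np.float64(-26.079243308002667)]
the job is handed in; nothing more can be done
None
```

The cylinder lies flat in the nest with the plug pressed in (resistance peaked at about 7.9 N on the grips, then gave, and I stopped at the solid edge at about 6.2 N), the handles are open again, and the job is handed in at about 28 s; in the images the cylinder shows about 4 mm short of the back stops, though the contact forces fit it bearing on them, and I took no last picture of the tins or screwdriver, which I never went near.

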